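# Close a pressure casting pot: tighten its four clamp screws crosswise in two passes

## Task

Close the pressure pot: tighten its four clamp screws clockwise by their T-handles, crosswise and in two passes. First bring one opposite pair just snug on the lid (about 0.2 N m), then the other pair; then go round again in the same crosswise way and tighten each screw firmly, to about 0.65 N m. Do not overtighten any screw (1.1 N m is too much) or shift the lid, and leave the other things on the bench where they are.

Things in the scene. Friction and masses are not known exactly. Their poses are not given: they have to be found in the camera images.
- pot: The small grey pressure casting pot, screwed to the bench: shell 166 mm across, 125 mm tall to the black gasket at its mouth, with four lugs on the rim. Origin on the bench under its centre, z up; its x axis points to handle1, its y axis to handle2. The screws stand upright, evenly spaced on a circle of 105 mm radius about the centre, one at each lug.
- lid: The pot's cast aluminium lid, loose on the gasket: disc 180 mm across, 12 mm thick, with four lugs out to 141 mm from the centre and a low dome with a dial gauge, a valve with a red lever and a relief valve (within 35 mm of the centre, up to 51 mm above the underside). Origin at the centre of its underside, 125 mm above the bench, z up; the lugs' tops are 137 mm above the bench.
- driver_grip (a point): Bystander: a screwdriver with a grey handle lying left of the pot; point in the middle of its handle.
- sleeve_a_center (a point): Bystander: a blue moulded tool-handle sleeve, 105 mm long and 38 mm thick, lying on the bench beyond the pot; point at its centre.
- sleeve_b_center (a point): Bystander: another such blue sleeve, by the red bin at the left; point at its centre.
- cup_center (a point): Bystander: a white mixing cup, 72 mm wide and 85 mm tall, right of the pot; point at its centre.
- tape_center (a point): Bystander: a yellow ring of tape, 100 mm across and 25 mm tall, near right; point at its centre.
- handle1: T-handle of the clamp screw at the pot's +x side, opposite handle3; all four are alike. A level steel bar 12 mm thick and 120 mm long with black ball ends (17 mm), through a hub 26 mm wide on a foot 41 mm wide. Origin on the screw's axis in the middle of the bar, 34 mm above the foot, about 171 mm above the bench; x along the bar, z up. Bars start at any angle. Clockwise from above tightens.
- handle2: Like handle1, at the pot's +y side, opposite handle4. Each screw starts finger-loose: 0.2 to 0.95 rad of free turn (drag about 0.05 N m) before its foot meets the lug. This slack differs from screw to screw, and the gap (under 1 mm) is too small to measure well: it is found by the rising resistance. A bar end may be pushed sideways: moment = push x distance from the axis.
- handle3: Like handle1, at the pot's -x side, opposite handle1. Once its foot meets the lug, the moment needed to keep turning rises by about 0.4 to 1 N m per rad (foot friction: about 0.018 N m for each newton on the lid); snug to firm is some 0.4 to 1.1 rad. Lead 5 mm a turn; the axis stays put and the screw stays where it is left. At rest the wrist no longer shows the moment: read it while turning.
- handle4: Like handle1, at the pot's -y side, opposite handle2. Bars of neighbouring screws cannot touch one another. There is 28 mm of free height between a bar and the lugs, and nothing above or outside the bars. Tightening one screw changes the load on the others a little: the opposite one gains, the neighbours lose up to a third.

How it is judged:
By the outcome, as a careful person would: the job done as asked, in the order asked, and still so for the second after the job is handed in, with the robot touching nothing.
It also fails if it takes over 72 s, if anything falls off the work surface, if the arm or the gripper's body presses on something with over 40 N, if the wrist force passes 120 N, or if a joint passes its speed limit or range.

## Robot

A 7-joint arm with a two-finger parallel gripper is mounted at the origin on the work surface. World frame = base frame: x ahead of the robot, y to its left, z up, the work surface at z = 0. Lengths are in m, angles in rad, forces in N, time in s.
With the tool pointing down it reaches from about 0.425 to 0.875 m from the base axis. Payload 4.7 kg.
Tool frame: the origin (TCP) lies midway between the tips of the shut fingers; the grasp point (between the pads) lies 19 mm behind it; z points along the fingers, y is the direction in which the jaws open and shut (so a half turn about z gives the same grasp; the last joint's range is limited). The gripper opens to 85 mm and grips with 20 to 120 N. Pads are 22 mm wide; open, the fingers measure 114 mm over their backs; the gripper's body (76 mm by 85 mm) begins 54 mm behind the grasp point. The pads swing forward as they close: fully open they stand 13 mm farther back than shut.
Start: joints at [-1.169, 0.321, -0.07, 1.45, 0.023, 1.371, -0.057], TCP at [0.246, 0.602, 0.231] pointing down, gripper open.
Joint ranges: [-2.86, 2.86], [-0.3, 2.09], [-1.38, 1.24], [0.06, 2.45], [-1.56, 4.7], [0.09, 2.05], [-2.69, 2.69]. Speed limits (rad/s): [2.57, 2.57, 3.14, 3.14, 3.14, 3.14, 3.14].

## Interface

Orientations are given as a unit quaternion [w, x, y, z].
In Python, from rig import manip gives the robot as it stands.
- The arm moves only by the tool arm_command, never from a script. Its argument "deltas" is a list of rows, each an object of numbers: "tx", "ty", "tz": the shift along the world's x, y, z in m; "roll": the turn about the world's z in rad; "gripper": the closure, from -1 (fully open) to 1 (shut). A call has 1 to 12 rows; each row is the pose to reach, as a shift and turn from the pose measured when the call began; what a row does not reach only later rows make up. A row lasts 1/8 s, in which the tool goes at most 62.5 mm and 10.7 degrees, less where a joint would pass 70% of its speed; a pose out of reach is approached as far as the arm can. A call with a gripper value outside its range is refused whole. The fingers move at their own pace and stop on an object; "newtons" is the grip in N (left out, the last holds). Time passes only in rows, so rows that repeat a pose let the fingers close. It gives the time, the measured TCP pose, the force and the opening at its end, in the units of the state.
- manip.observe(): the state, without advancing time (a new reading comes with each control period).
- manip.snapshot(name): name is "scene" or "top" or "wrist"; returns (picture, depth): 384x512x3 uint8, blue, green, red; 384x512 float32, m along the optical axis (not along the pixel's ray), 0 where there is no reading.
- manip.camera_model(name): a dict with "fx", "fy", "cx", "cy" (pixels), "cam_to_world" (4x4, takes a point from camera to world coordinates). Camera axes: x right, y up, looking along -z (the intrinsics and any distortion apply to the point x, -y, -z); pixel columns grow to the right and rows downward; lengths in m; the calibration is good to about 2 mm. A picture is of the moment at which its call begins: read the wrist's pose just before it. camera_model takes no time and is no camera call; for the wrist camera it gives the pose at the moment of the call.
- manip.hand_in(): hands the job in, once; it reports no verdict.
The state is a dict: "t": time; "qpos": joint angles; "joint_vel": joint speeds; "joint_torque": joint torques, N m; "ee_pos": TCP position; "eef_rot": TCP orientation; "ft_force": force on the tool from outside, world axes, zero at the start; "moment": the same for the moment, N m; "grip_width": finger opening in m.
Only numpy, scipy, OpenCV 4.12 (cv2) and the standard library are available. Lean on these libraries where they do the work, as an engineer would, in place of code of your own. Each camera call takes 0.05 s, during which the arm holds its last target.

## Working session

There is one attempt and no reset: what is moved stays moved. The work goes in short steps, Python scripts to look and compute and a tool call to move; the robot and the scene stay as the last step left them, time stands still between calls to the robot, and variables do not carry over. Pictures are saved under pics/ and viewed, and the job is handed in when it is done.

Besides the shell and the picture viewer there is one more tool, called after "Emit:" in YAML: its name, and indented under it one key for each argument. arm_command: Moves the arm, as the interface text tells. Its arguments: {"type":"object","properties":{"deltas":{"type":"array"},"newtons":{"type":"number"}},"required":["deltas"]}

```bash
ls; mkdir -p pics; python3 - <<'E'
from rig import manip
import cv2,numpy as np
s=manip.observe();print(s)
for n in("scene","top"):
    im,d=manip.snapshot(n);cv2.imwrite(f"pics/{n}0.png",im);np.save(f"pics/{n}0.npy",d)
    m=manip.camera_model(n);print(n,m)
    np.save(f"pics/{n}0_T.npy",np.array(m["cam_to_world"]))
E
```

```text
pics
{'t': 0.0, 'qpos': array([-1.16890308,  0.32187461, -0.07011018,  1.45167958,  0.02261128,
        1.37076519, -0.05691738]), 'joint_vel': array([-1.66526623e-04, -9.08774470e-05, -4.03702412e-05, -2.08434460e-03,
        5.54006975e-04,  1.99891669e-04,  6.51495378e-04]), 'joint_torque': array([ 6.53366828e-05, -4.93585074e+01, -3.82239791e-01, -3.14327645e+01,
        1.29310667e-02,  1.16476341e-02,  2.33166122e-05]), 'ee_pos': array([0.24562888, 0.60123026, 0.23018786]), 'eef_rot': array([-1.37865123e-04,  1.92664387e-01,  9.81264232e-01, -9.59661188e-04]), 'ft_force': array([-0.2236991 , -0.37961074,  0.0961349 ]), 'moment': array([ 0.02877988,  0.04935188, -0.00046243]), 'grip_width': 0.08514202014506872}
scene {'fx': 356.5936056814643, 'fy': 356.5936056814643, 'cx': 259.2652815298769, 'cy': 187.90973321684413, 'cam_to_world': array([[-0.56586199, -0.67210424,  0.47757313,  1.00486831],
       [ 0.82448365, -0.4649074 ,  0.32262645,  0.24825347],
       [ 0.00518868,  0.57631329,  0.81721238,  0.97052816],
       [ 0.        ,  0.        ,  0.        ,  1.        ]])}
top {'fx': 408.91293428655956, 'fy': 408.91293428655956, 'cx': 256.6543003273984, 'cy': 186.5389633500093, 'cam_to_world': array([[-0.00725025,  0.9973936 , -0.07178743,  0.45677825],
       [-0.99968077, -0.00549186,  0.0246615 , -0.0545814 ],
       [ 0.02420298,  0.07194332,  0.99711503,  1.19967604],
       [ 0.        ,  0.        ,  0.        ,  1.        ]])}
```

View pics/scene0.png

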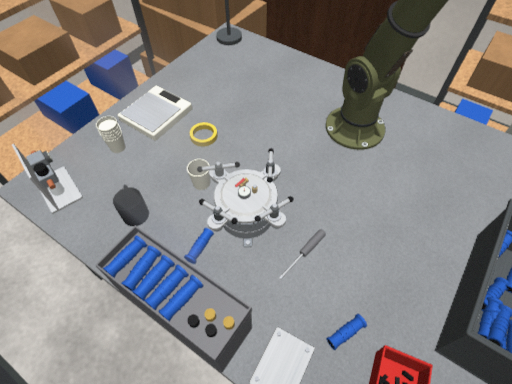

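View pics/top0.png

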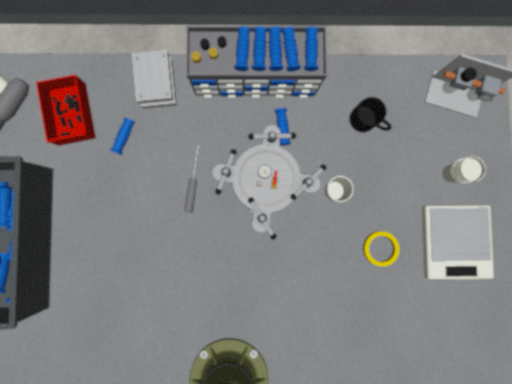

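```bash
cat > h.py <<'E'
import numpy as np,cv2
def ray(m,u,v):
    T=np.array(m["cam_to_world"]);d=np.array([(u-m["cx"])/m["fx"],-(v-m["cy"])/m["fy"],-1.0])
    return T[:3,3],T[:3,:3]@d
def atz(m,u,v,z):
    o,d=ray(m,u,v);return o+d*(z-o[2])/d[2]
def proj(m,p):
    T=np.array(m["cam_to_world"]);c=T[:3,:3].T@(np.array(p)-T[:3,3])
    return m["cx"]+m["fx"]*c[0]/-c[2], m["cy"]-m["fy"]*c[1]/-c[2]
E
python3 - <<'E'
import cv2,numpy as np
from h import *
from rig import manip
im=cv2.imread("pics/top0.png");c=im[110:250,195:355]
cv2.imwrite("pics/top0c.png",cv2.resize(c,None,fx=5,fy=4.2857*1.0 if 0 else 4.2857,interpolation=cv2.INTER_CUBIC)[:600] if 0 else cv2.resize(c,None,fx=4,fy=4,interpolation=cv2.INTER_CUBIC))
im=cv2.imread("pics/scene0.png");c=im[135:255,180:310]
cv2.imwrite("pics/scene0c.png",cv2.resize(c,None,fx=5,fy=5,interpolation=cv2.INTER_CUBIC))
E
```

```text
(no output)
```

View pics/top0c.png

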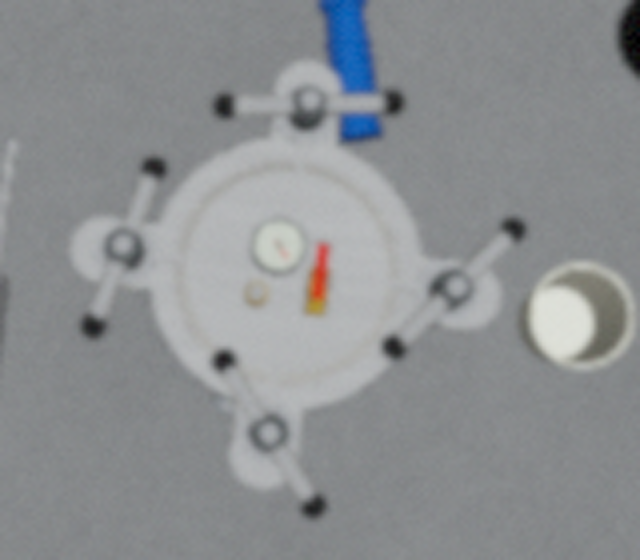

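View pics/scene0c.png

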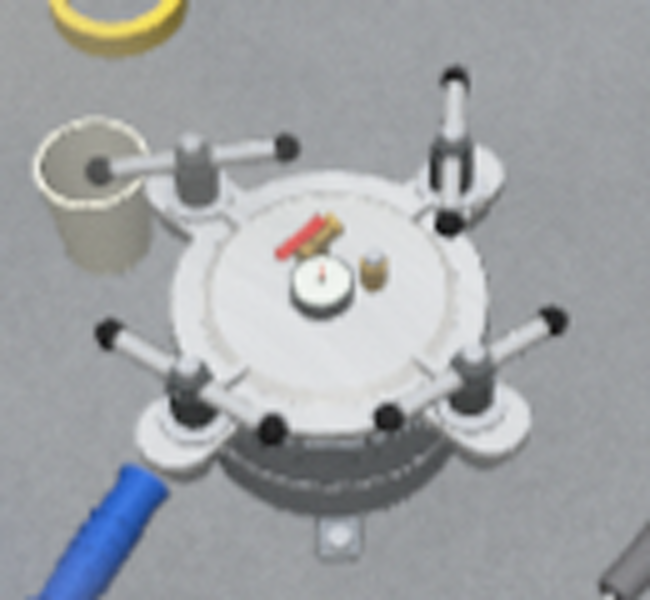

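```bash
python3 - <<'E'
import numpy as np
from h import *
from rig import manip
mt=manip.camera_model("top");ms=manip.camera_model("scene")
def T(x,y,z=.171): return atz(mt,(x+.5)/4-.5+195,(y+.5)/4-.5+110,z)
def S(x,y,z=.171): return atz(ms,(x+.5)/5-.5+180,(y+.5)/5-.5+135,z)
top={"far":[(225,105),(394,101)],"left":[(153,167),(93,325)],"right":[(513,229),(394,347)],"near":[(224,360),(314,506)]}
sc={"right":[(99,171),(287,147)],"near":[(455,77),(449,223)],"far":[(109,333),(272,430)],"left":[(389,417),(553,320)]}
for n,f,dct in(("top",T,top),("scene",S,sc)):
    cs=[]
    for k in("far","left","near","right"):
        a,b=[f(*p) for p in dct[k]]; c=(a+b)/2; d=b-a;cs.append(c[:2])
        print(n,k,a[:2].round(4),b[:2].round(4),"c",c[:2].round(4),"len",np.linalg.norm(d).round(4),"ang",np.degrees(np.arctan2(d[1],d[0]))%180)
    cs=np.array(cs);m=cs.mean(0);print("center",m.round(4),"r",np.linalg.norm(cs-m,axis=1).round(4),np.degrees(np.arctan2(*(cs-m).T[::-1])).round(1))
s=manip.observe()
from scipy.spatial.transform import Rotation as R
q=s["eef_rot"];print(R.from_quat([q[1],q[2],q[3],q[0]]).as_matrix().round(3))
d=np.load("pics/top0.npy");print(d[140:220:10,230:320:10].round(3))
d=manip.snapshot("wrist");cv2.imwrite("pics/w0.png",d[0])
print(manip.camera_model("wrist"))
E
```

```text
top far [ 0.6602 -0.0662] [ 0.6625 -0.1741] c [ 0.6613 -0.1202] len 0.1078 ang 91.23034332032732
top left [ 0.6205 -0.0204] [0.5204 0.0176] c [ 0.5705 -0.0014] len 0.1071 ang 159.21568490241313
top near [ 0.4979 -0.0646] [ 0.4062 -0.1204] c [ 0.452  -0.0925] len 0.1074 ang 31.286055822837227
top right [ 0.58   -0.2487] [ 0.5054 -0.1719] c [ 0.5427 -0.2103] len 0.1071 ang 134.14896533326308
center [ 0.5566 -0.1061] r [0.1056 0.1056 0.1055 0.1052] [ -7.7  82.5 172.6 -97.6]
scene far [ 0.6614 -0.1699] [ 0.6596 -0.0626] c [ 0.6605 -0.1163] len 0.1073 ang 90.9315489256628
scene left [ 0.619  -0.0174] [0.5193 0.0209] c [0.5692 0.0017] len 0.1068 ang 158.97355470675964
scene near [ 0.405  -0.1176] [ 0.497 -0.061] c [ 0.451  -0.0893] len 0.108 ang 31.63539122962555
scene right [ 0.5797 -0.2453] [ 0.5047 -0.1678] c [ 0.5422 -0.2065] len 0.1079 ang 134.06674528891827
center [ 0.5557 -0.1026] r [0.1057 0.1052 0.1055 0.1048] [ -7.4  82.7 172.8 -97.4]
[[-0.926  0.378 -0.001]
 [ 0.378  0.926 -0.002]
 [-0.    -0.002 -1.   ]]
[[1.209 1.213 1.213 1.211 1.04  1.187 1.212 1.215 1.215]
 [1.205 1.207 1.069 1.076 1.066 1.072 1.207 1.213 1.216]
 [1.021 1.07  1.06  1.061 1.058 1.063 1.072 1.212 1.211]
 [1.031 1.065 1.056 1.032 1.03  1.059 1.063 1.207 1.205]
 [1.065 1.063 1.055 1.053 1.056 1.054 1.06  1.066 1.021]
 [1.204 1.064 1.055 1.053 1.051 1.057 1.067 1.026 1.068]
 [1.196 1.066 1.015 1.052 1.054 1.058 1.062 1.207 1.203]
 [1.196 1.194 1.182 1.056 1.061 1.197 1.197 1.201 1.2  ]]
{'fx': 270.3396460829812, 'fy': 270.3396460829812, 'cx': 255.73792172222366, 'cy': 193.57209035319764, 'cam_to_world': array([[ 0.37865558, -0.87806357, -0.29261633,  0.16996974],
       [ 0.92553442,  0.35839605,  0.12222237,  0.6322615 ],
       [-0.00244647, -0.31710667,  0.94838672,  0.37361833],
       [ 0.        ,  0.        ,  0.        ,  1.        ]])}
```

Emit:
arm_command:
  deltas:
    - {"tx": 0.015, "ty": -0.03, "gripper": 0.0}
    - {"tx": 0.04, "ty": -0.08, "gripper": 0.0}
    - {"tx": 0.065, "ty": -0.13, "gripper": 0.0}
    - {"tx": 0.09, "ty": -0.182, "gripper": 0.0}
    - {"tx": 0.115, "ty": -0.235, "gripper": 0.0}
    - {"tx": 0.14, "ty": -0.288, "gripper": 0.0}
    - {"tx": 0.167, "ty": -0.34, "gripper": 0.0}
    - {"tx": 0.193, "ty": -0.395, "gripper": 0.0}
    - {"tx": 0.22, "ty": -0.45, "gripper": 0.0}
    - {"tx": 0.247, "ty": -0.505, "gripper": 0.0}
    - {"tx": 0.273, "ty": -0.557, "gripper": 0.0}
    - {"tx": 0.29, "ty": -0.588, "roll": 0.023, "gripper": 0.0}
  newtons: 40

```text
validation failed for argument at $.de...
```

```bash
cat >> h.py <<'E'
AX={"far":(.6601,-.1180),"left":(.5697,-.0002),"near":(.4519,-.0906),"right":(.5423,-.2084)}
def st(s,k=None):
    from scipy.spatial.transform import Rotation as R
    q=s["eef_rot"];M=R.from_quat([q[1],q[2],q[3],q[0]]).as_matrix()
    yaw=np.degrees(np.arctan2(M[1,0],M[0,0]))
    p=s["ee_pos"];F=s["ft_force"];m=s["moment"]
    print("t%.2f p"%s["t"],p.round(4),"yaw%.1f tilt %.3f"%(yaw,np.hypot(M[0,2],M[1,2])),"F",F.round(2),"M",m.round(3),"w%.4f q7 %.2f"%(s["grip_width"],s["qpos"][6]))
    if k:
        a=np.array(AX[k]);d=p[:2]-a
        print(" dir %.1f r %.4f Mscrew %.3f (F part %.3f)"%(np.degrees(np.arctan2(d[1],d[0])),np.hypot(*d),d[0]*F[1]-d[1]*F[0]+m[2],d[0]*F[1]-d[1]*F[0]))
E
python3 - <<'E'
from h import *
from rig import manip
s=manip.observe();st(s,"left")
m=manip.camera_model("wrist");im,d=manip.snapshot("wrist");cv2.imwrite("pics/w1.png",im);np.savez("pics/w1.npz",d=d,**m)
for k,a in AX.items(): print(k,proj(m,(*a,.171)))
E
```

```text
t0.15 p [0.2457 0.6014 0.2305] yaw157.8 tilt 0.001 F [-0.11 -0.41  0.17] M [ 0.012 -0.018  0.038] w0.0853 q7 -0.06
 dir 118.3 r 0.6833 Mscrew 0.235 (F part 0.197)
far (np.float64(-65.86762699735985), np.float64(595.3395053789941))
left (np.float64(-47.538157127671894), np.float64(552.7446362766109))
near (np.float64(-162.6339065812671), np.float64(523.0158027105454))
right (np.float64(-170.38441991360898), np.float64(571.0879903844608))
```

View pics/w1.png

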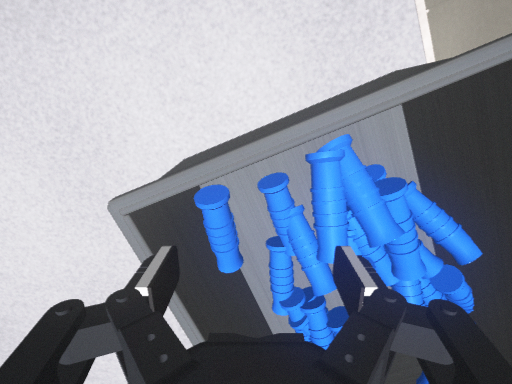

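Emit:
arm_command:
  deltas:
    - {"tx": 0.015, "ty": -0.03, "tz": 0, "roll": 0, "gripper": 0}
    - {"tx": 0.04, "ty": -0.08, "tz": 0, "roll": 0, "gripper": 0}
    - {"tx": 0.065, "ty": -0.13, "tz": 0, "roll": 0, "gripper": 0}
    - {"tx": 0.09, "ty": -0.182, "tz": 0, "roll": 0, "gripper": 0}
    - {"tx": 0.115, "ty": -0.235, "tz": 0, "roll": 0, "gripper": 0}
    - {"tx": 0.14, "ty": -0.288, "tz": 0, "roll": 0, "gripper": 0}
    - {"tx": 0.167, "ty": -0.34, "tz": 0, "roll": 0, "gripper": 0}
    - {"tx": 0.193, "ty": -0.395, "tz": 0, "roll": 0, "gripper": 0}
    - {"tx": 0.22, "ty": -0.45, "tz": 0, "roll": 0, "gripper": 0}
    - {"tx": 0.247, "ty": -0.505, "tz": 0, "roll": 0, "gripper": 0}
    - {"tx": 0.273, "ty": -0.557, "tz": 0, "roll": 0.01, "gripper": 0}
    - {"tx": 0.29, "ty": -0.588, "tz": 0, "roll": 0.023, "gripper": 0}
  newtons: 40

```text
t: 1.7
ee_pos: [0.5364, 0.0099, 0.2308]
eef_rot: [0.0, 0.183, 0.983, -0.001]
ft_force: [0.2, 0.6, -0.0]
grip_width: 0.0427
```

```bash
python3 - <<'E'
from h import *
from rig import manip
s=manip.observe();st(s,"left")
m=manip.camera_model("wrist");im,d=manip.snapshot("wrist");cv2.imwrite("pics/w2.png",im);np.savez("pics/w2.npz",d=d,**m)
for k,a in AX.items(): print(k,np.round(proj(m,(*a,.171)),1))
st(manip.observe())
E
```

```text
t1.70 p [0.5364 0.0099 0.2308] yaw158.9 tilt 0.002 F [ 0.15  0.62 -0.  ] M [-0.016 -0.025 -0.014] w0.0427 q7 1.17
 dir 163.2 r 0.0348 Mscrew -0.036 (F part -0.022)
far [181.5 360.1]
left [259.5 247.9]
near [ 92.9 157.6]
right [ 34.6 295.7]
t1.75 p [0.5379 0.0054 0.2308] yaw158.7 tilt 0.005 F [ 0.91 -3.23  0.65] M [-0.227 -0.113 -0.049] w0.0427 q7 1.17
```

View pics/w2.png

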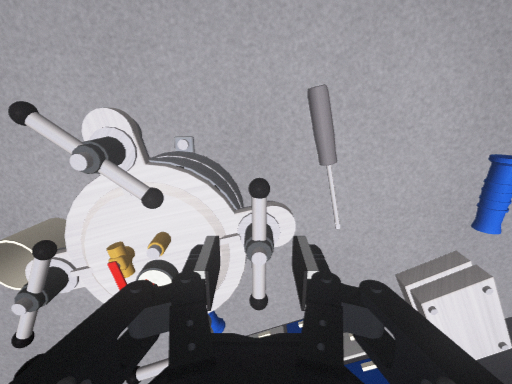

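```bash
python3 - <<'E'
from h import *
z=np.load("pics/w2.npz");m={k:z[k] for k in("fx","fy","cx","cy","cam_to_world")}
for k,(a,b) in {"left":((259.5,187),(259,299.5)),"near":((23,112),(152,198)),"right":((44,250),(23,340))}.items():
    a=atz(m,*a,.171);b=atz(m,*b,.171);d=a-b;c=(a+b)/2
    print(k,c[:2].round(4),np.linalg.norm(d).round(4),np.degrees(np.arctan2(d[1],d[0]))%180,"err vs AX",(c[:2]-AX[k]).round(4))
E
```

```text
left [ 5.692e-01 -3.000e-04] 0.1072 158.8850493736662 err vs AX [-0.0005 -0.0001]
near [ 0.451  -0.0919] 0.1074 31.20698026550147 err vs AX [-0.0009 -0.0013]
right [ 0.5437 -0.2114] 0.1088 134.39044245018724 err vs AX [ 0.0014 -0.003 ]
```

Emit:
arm_command:
  deltas:
    - {"tx": -0.002, "ty": 0.007, "tz": -0.02, "roll": 0.003, "gripper": 0}
    - {"tx": -0.002, "ty": 0.007, "tz": -0.05, "roll": 0.003, "gripper": 0}
    - {"tx": -0.002, "ty": 0.007, "tz": -0.077, "roll": 0.003, "gripper": 0.3}
    - {"tx": -0.002, "ty": 0.007, "tz": -0.077, "roll": 0.003, "gripper": 0.7}
    - {"tx": -0.002, "ty": 0.007, "tz": -0.077, "roll": 0.003, "gripper": 1}
    - {"tx": -0.002, "ty": 0.007, "tz": -0.077, "roll": 0.003, "gripper": 1}
  newtons: 40

```text
t: 2.5
ee_pos: [0.5345, 0.0127, 0.153]
eef_rot: [-0.0, 0.183, 0.983, -0.003]
ft_force: [-1.7, 1.0, -10.9]
grip_width: 0.0102
```

```bash
cat > o.py <<'E'
import sys
from h import *
from rig import manip
s=manip.observe();st(s,sys.argv[1])
if len(sys.argv)>2:
    # arc plan: angles (rad) list
    k=sys.argv[1];a=np.array(AX[k]);d=s["ee_pos"][:2]-a
    for x in map(float,sys.argv[2].split(",")):
        c,n=np.cos(-x),np.sin(-x);e=np.array([c*d[0]-n*d[1],n*d[0]+c*d[1]])-d
        print(' {"tx": %.4f, "ty": %.4f, "roll": %.3f}'%(e[0],e[1],-x))
E
python3 o.py left 0.1,0.2,0.3,0.4,0.5
```

```text
t2.50 p [0.5345 0.0127 0.153 ] yaw158.9 tilt 0.005 F [ -1.67   0.97 -10.86] M [0.219 0.521 0.007] w0.0102 q7 1.18
 dir 159.8 r 0.0375 Mscrew -0.006 (F part -0.012)
 {"tx": 0.0015, "ty": 0.0034, "roll": -0.100}
 {"tx": 0.0033, "ty": 0.0067, "roll": -0.200}
 {"tx": 0.0054, "ty": 0.0098, "roll": -0.300}
 {"tx": 0.0078, "ty": 0.0127, "roll": -0.400}
 {"tx": 0.0105, "ty": 0.0153, "roll": -0.500}
```

Emit:
arm_command:
  deltas:
    - {"tx": 0.0015, "ty": 0.0034, "tz": 0.001, "roll": -0.1, "gripper": 1}
    - {"tx": 0.0033, "ty": 0.0067, "tz": 0.001, "roll": -0.2, "gripper": 1}
    - {"tx": 0.0054, "ty": 0.0098, "tz": 0.001, "roll": -0.3, "gripper": 1}

```text
t: 2.88
ee_pos: [0.5398, 0.0225, 0.153]
eef_rot: [-0.0, 0.33, 0.944, -0.003]
ft_force: [2.4, 0.1, -14.4]
grip_width: 0.0105
```

```bash
python3 o.py left 0.1,0.2,0.3,0.4,0.5
```

```text
t2.88 p [0.5398 0.0225 0.153 ] yaw141.5 tilt 0.006 F [  2.39   0.07 -14.39] M [ 0.03  -0.491  0.182] w0.0105 q7 0.87
 dir 142.8 r 0.0375 Mscrew 0.126 (F part -0.056)
 {"tx": 0.0024, "ty": 0.0029, "roll": -0.100}
 {"tx": 0.0051, "ty": 0.0055, "roll": -0.200}
 {"tx": 0.0080, "ty": 0.0078, "roll": -0.300}
 {"tx": 0.0112, "ty": 0.0098, "roll": -0.400}
 {"tx": 0.0145, "ty": 0.0115, "roll": -0.500}
```

Emit:
arm_command:
  deltas:
    - {"tx": 0.0024, "ty": 0.0029, "tz": 0.002, "roll": -0.1, "gripper": 1}
    - {"tx": 0.0051, "ty": 0.0055, "tz": 0.003, "roll": -0.2, "gripper": 1}

```text
t: 3.12
ee_pos: [0.5447, 0.0277, 0.1535]
eef_rot: [-0.001, 0.423, 0.906, -0.004]
ft_force: [7.7, 0.3, -27.1]
grip_width: 0.0103
```

```bash
python3 o.py left 0.1,0.2,0.3,0.4,0.5
```

```text
t3.12 p [0.5447 0.0277 0.1535] yaw129.9 tilt 0.008 F [  7.65   0.31 -27.05] M [ 0.032 -1.312  0.306] w0.0103 q7 0.66
 dir 131.9 r 0.0375 Mscrew 0.084 (F part -0.221)
 {"tx": 0.0029, "ty": 0.0024, "roll": -0.100}
 {"tx": 0.0060, "ty": 0.0044, "roll": -0.200}
 {"tx": 0.0094, "ty": 0.0061, "roll": -0.300}
 {"tx": 0.0128, "ty": 0.0075, "roll": -0.400}
 {"tx": 0.0164, "ty": 0.0086, "roll": -0.500}
```

Emit:
arm_command:
  deltas:
    - {"tx": 0.0029, "ty": 0.0024, "tz": -0.003, "roll": -0.06, "gripper": 1}
    - {"tx": 0.006, "ty": 0.0044, "tz": -0.003, "roll": -0.16, "gripper": 1}
  newtons: 30

```text
t: 3.38
ee_pos: [0.5506, 0.0319, 0.1519]
eef_rot: [-0.001, 0.496, 0.868, -0.004]
ft_force: [-5.3, -0.2, -1.4]
grip_width: 0.0104
```

```bash
python3 o.py left 0.1,0.2,0.3,0.4,0.5
```

```text
t3.38 p [0.5506 0.0319 0.1519] yaw120.5 tilt 0.008 F [-5.25 -0.16 -1.4 ] M [-0.072  0.867 -0.116] w0.0104 q7 0.50
 dir 120.8 r 0.0374 Mscrew 0.055 (F part 0.172)
 {"tx": 0.0033, "ty": 0.0017, "roll": -0.100}
 {"tx": 0.0068, "ty": 0.0032, "roll": -0.200}
 {"tx": 0.0103, "ty": 0.0042, "roll": -0.300}
 {"tx": 0.0140, "ty": 0.0049, "roll": -0.400}
 {"tx": 0.0177, "ty": 0.0052, "roll": -0.500}
```

Emit:
arm_command:
  deltas:
    - {"tx": 0.0033, "ty": 0.0017, "tz": 0, "roll": -0.105, "gripper": 1}
    - {"tx": 0.0068, "ty": 0.0032, "tz": 0, "roll": -0.205, "gripper": 1}

```text
t: 3.62
ee_pos: [0.5573, 0.035, 0.1521]
eef_rot: [-0.002, 0.584, 0.812, -0.004]
ft_force: [-1.4, -0.5, -8.2]
grip_width: 0.0106
```

```bash
python3 o.py left 0.05,0.1,0.15,0.2,0.3,0.4
```

```text
t3.62 p [0.5573 0.035  0.1521] yaw108.6 tilt 0.008 F [-1.44 -0.49 -8.24] M [-0.027  0.253  0.091] w0.0106 q7 0.30
 dir 109.5 r 0.0373 Mscrew 0.148 (F part 0.057)
 {"tx": 0.0018, "ty": 0.0006, "roll": -0.050}
 {"tx": 0.0036, "ty": 0.0011, "roll": -0.100}
 {"tx": 0.0054, "ty": 0.0015, "roll": -0.150}
 {"tx": 0.0072, "ty": 0.0018, "roll": -0.200}
 {"tx": 0.0110, "ty": 0.0021, "roll": -0.300}
 {"tx": 0.0147, "ty": 0.0021, "roll": -0.400}
```

Emit:
arm_command:
  deltas:
    - {"tx": 0.0018, "ty": 0.0006, "tz": -0.0006, "roll": -0.04, "gripper": 1}
    - {"tx": 0.0036, "ty": 0.0011, "tz": -0.0008, "roll": -0.09, "gripper": 1}

```text
t: 3.88
ee_pos: [0.5606, 0.036, 0.1519]
eef_rot: [-0.002, 0.62, 0.785, -0.004]
ft_force: [-3.0, -0.6, -4.7]
grip_width: 0.0106
```

```bash
python3 o.py left 0.05,0.1,0.15,0.2,0.3,0.4
```

```text
t3.88 p [0.5606 0.036  0.1519] yaw103.4 tilt 0.009 F [-3.03 -0.56 -4.73] M [-0.012  0.542  0.016] w0.0106 q7 0.22
 dir 104.1 r 0.0373 Mscrew 0.131 (F part 0.115)
 {"tx": 0.0018, "ty": 0.0004, "roll": -0.050}
 {"tx": 0.0037, "ty": 0.0007, "roll": -0.100}
 {"tx": 0.0055, "ty": 0.0010, "roll": -0.150}
 {"tx": 0.0074, "ty": 0.0011, "roll": -0.200}
 {"tx": 0.0111, "ty": 0.0011, "roll": -0.300}
 {"tx": 0.0148, "ty": 0.0007, "roll": -0.400}
```

Emit:
arm_command:
  deltas:
    - {"tx": 0.0018, "ty": 0.0004, "tz": -0.0003, "roll": -0.05, "gripper": 1}
    - {"tx": 0.0037, "ty": 0.0007, "tz": -0.0005, "roll": -0.1, "gripper": 1}

```text
t: 4.12
ee_pos: [0.5642, 0.0367, 0.1518]
eef_rot: [-0.002, 0.659, 0.752, -0.004]
ft_force: [-2.2, -0.1, -5.9]
grip_width: 0.0099
```

```bash
python3 o.py left 0.05,0.1,0.15,0.2,0.3,0.4
```

```text
t4.12 p [0.5642 0.0367 0.1518] yaw97.6 tilt 0.009 F [-2.24 -0.12 -5.92] M [0.017 0.361 0.15 ] w0.0099 q7 0.12
 dir 98.5 r 0.0373 Mscrew 0.233 (F part 0.083)
 {"tx": 0.0019, "ty": 0.0002, "roll": -0.050}
 {"tx": 0.0037, "ty": 0.0004, "roll": -0.100}
 {"tx": 0.0056, "ty": 0.0004, "roll": -0.150}
 {"tx": 0.0074, "ty": 0.0004, "roll": -0.200}
 {"tx": 0.0112, "ty": -0.0000, "roll": -0.300}
 {"tx": 0.0148, "ty": -0.0008, "roll": -0.400}
```

Emit:
arm_command:
  deltas:
    - {"tx": 0, "ty": 0, "tz": 0, "roll": 0, "gripper": 0}
    - {"tx": 0, "ty": 0, "tz": 0.01, "roll": 0, "gripper": 0}
    - {"tx": 0, "ty": 0, "tz": 0.06, "roll": 0, "gripper": 0}
    - {"tx": 0.001, "ty": -0.03, "tz": 0.065, "roll": 0.1, "gripper": 0}
    - {"tx": 0.001, "ty": -0.08, "tz": 0.065, "roll": 0.2, "gripper": 0}
    - {"tx": 0.002, "ty": -0.135, "tz": 0.065, "roll": 0.3, "gripper": 0}
    - {"tx": 0.003, "ty": -0.19, "tz": 0.065, "roll": 0.42, "gripper": 0}
    - {"tx": 0.004, "ty": -0.24, "tz": 0.065, "roll": 0.54, "gripper": 0}
    - {"tx": 0.004, "ty": -0.272, "tz": 0.065, "roll": 0.639, "gripper": 0}
    - {"tx": 0.004, "ty": -0.272, "tz": 0.04, "roll": 0.639, "gripper": 0}

```text
t: 5.38
ee_pos: [0.5693, -0.2409, 0.1959]
eef_rot: [0.003, 0.391, 0.92, -0.005]
ft_force: [0.0, -0.1, -0.9]
grip_width: 0.0428
```

```bash
sed -i 's/"right":(.5423,-.2084)/"right":(.5430,-.2095)/' h.py; python3 - <<'E'
from h import *
from rig import manip
s=manip.observe();st(s,"right")
m=manip.camera_model("wrist");im,d=manip.snapshot("wrist");cv2.imwrite("pics/w3.png",im);np.savez("pics/w3.npz",d=d,**m)
for k,a in AX.items(): print(k,np.round(proj(m,(*a,.171)),1))
st(manip.observe(),"right")
E
```

```text
t5.38 p [ 0.5693 -0.2409  0.1959] yaw133.9 tilt 0.012 F [ 0.05 -0.07 -0.92] M [0.004 0.03  0.045] w0.0428 q7 1.27
 dir -50.0 r 0.0410 Mscrew 0.044 (F part -0.000)
far [488.6 193.5]
left [ 612.1 -102.7]
near [ 300.1 -148. ]
right [261.1 170.3]
t5.42 p [ 0.5674 -0.2375  0.1908] yaw134.0 tilt 0.010 F [-0.8   0.78 -2.3 ] M [0.072 0.119 0.008] w0.0431 q7 1.27
 dir -49.0 r 0.0372 Mscrew 0.004 (F part -0.003)
```

View pics/w3.png

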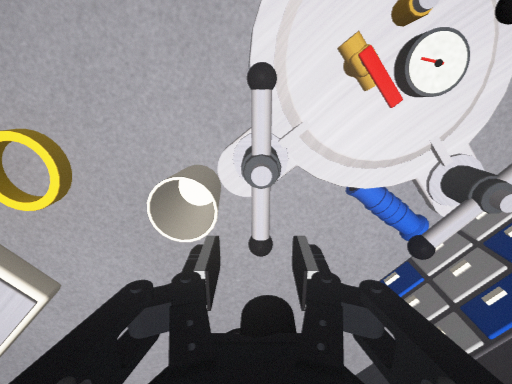

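Emit:
arm_command:
  deltas:
    - {"tx": 0.001, "ty": 0.002, "tz": -0.02, "roll": 0.004, "gripper": 0}
    - {"tx": 0.001, "ty": 0.002, "tz": -0.039, "roll": 0.004, "gripper": 0.4}
    - {"tx": 0.001, "ty": 0.002, "tz": -0.039, "roll": 0.004, "gripper": 1}
    - {"tx": 0.001, "ty": 0.002, "tz": -0.039, "roll": 0.004, "gripper": 1}
    - {"tx": 0.001, "ty": 0.002, "tz": -0.039, "roll": 0.004, "gripper": 1}

```text
t: 6.05
ee_pos: [0.5675, -0.2345, 0.1508]
eef_rot: [-0.002, 0.388, 0.921, -0.005]
ft_force: [-1.9, 1.5, -9.6]
grip_width: 0.0109
```

```bash
python3 o.py right 0.1,0.2,0.3,0.4,0.5
```

```text
t6.05 p [ 0.5675 -0.2345  0.1508] yaw134.3 tilt 0.010 F [-1.87  1.53 -9.59] M [0.314 0.172 0.082] w0.0109 q7 1.28
 dir -45.6 r 0.0351 Mscrew 0.073 (F part -0.009)
 {"tx": -0.0026, "ty": -0.0023, "roll": -0.100}
 {"tx": -0.0055, "ty": -0.0044, "roll": -0.200}
 {"tx": -0.0085, "ty": -0.0061, "roll": -0.300}
 {"tx": -0.0117, "ty": -0.0076, "roll": -0.400}
 {"tx": -0.0150, "ty": -0.0087, "roll": -0.500}
```

Emit:
arm_command:
  deltas:
    - {"tx": -0.0026, "ty": -0.0023, "tz": -0.001, "roll": -0.1, "gripper": 1}
    - {"tx": -0.0055, "ty": -0.0044, "tz": -0.001, "roll": -0.2, "gripper": 1}
    - {"tx": -0.007, "ty": -0.0053, "tz": -0.001, "roll": -0.25, "gripper": 1}

```text
t: 6.42
ee_pos: [0.5604, -0.2399, 0.1503]
eef_rot: [-0.003, 0.501, 0.865, -0.004]
ft_force: [-1.5, 0.7, -5.5]
grip_width: 0.0111
```

```bash
python3 o.py right 0.1,0.2,0.25,0.3,0.4,0.5
```

```text
t6.42 p [ 0.5604 -0.2399  0.1503] yaw119.8 tilt 0.010 F [-1.49  0.67 -5.49] M [0.152 0.326 0.049] w0.0111 q7 1.06
 dir -60.3 r 0.0351 Mscrew 0.015 (F part -0.034)
 {"tx": -0.0031, "ty": -0.0016, "roll": -0.100}
 {"tx": -0.0064, "ty": -0.0028, "roll": -0.200}
 {"tx": -0.0081, "ty": -0.0034, "roll": -0.250}
 {"tx": -0.0098, "ty": -0.0038, "roll": -0.300}
 {"tx": -0.0132, "ty": -0.0044, "roll": -0.400}
 {"tx": -0.0167, "ty": -0.0046, "roll": -0.500}
```

Emit:
arm_command:
  deltas:
    - {"tx": -0.0031, "ty": -0.0016, "tz": -0.0005, "roll": -0.1, "gripper": 1}
    - {"tx": -0.0064, "ty": -0.0028, "tz": -0.0007, "roll": -0.2, "gripper": 1}

```text
t: 6.68
ee_pos: [0.5538, -0.2429, 0.1502]
eef_rot: [-0.003, 0.586, 0.81, -0.004]
ft_force: [-2.2, 0.5, -5.0]
grip_width: 0.011
```

```bash
python3 o.py right 0.1,0.2,0.25,0.3,0.4,0.5
```

```text
t6.67 p [ 0.5538 -0.2429  0.1502] yaw108.2 tilt 0.010 F [-2.21  0.47 -4.97] M [0.131 0.336 0.107] w0.0110 q7 0.87
 dir -72.0 r 0.0351 Mscrew 0.038 (F part -0.069)
 {"tx": -0.0034, "ty": -0.0009, "roll": -0.100}
 {"tx": -0.0068, "ty": -0.0015, "roll": -0.200}
 {"tx": -0.0086, "ty": -0.0016, "roll": -0.250}
 {"tx": -0.0103, "ty": -0.0017, "roll": -0.300}
 {"tx": -0.0139, "ty": -0.0016, "roll": -0.400}
 {"tx": -0.0173, "ty": -0.0011, "roll": -0.500}
```

Emit:
arm_command:
  deltas:
    - {"tx": -0.0034, "ty": -0.0009, "tz": -0.0005, "roll": -0.1, "gripper": 1}
    - {"tx": -0.0068, "ty": -0.0015, "tz": -0.0007, "roll": -0.2, "gripper": 1}

```text
t: 6.92
ee_pos: [0.5468, -0.2444, 0.15]
eef_rot: [-0.004, 0.665, 0.746, -0.004]
ft_force: [-1.7, 0.2, -3.8]
grip_width: 0.0108
```

```bash
python3 o.py right 0.1,0.2,0.25,0.3,0.4,0.5
```

```text
t6.92 p [ 0.5468 -0.2444  0.15  ] yaw96.6 tilt 0.010 F [-1.73  0.17 -3.8 ] M [0.159 0.382 0.158] w0.0108 q7 0.68
 dir -83.8 r 0.0351 Mscrew 0.098 (F part -0.060)
 {"tx": -0.0035, "ty": -0.0002, "roll": -0.100}
 {"tx": -0.0070, "ty": -0.0001, "roll": -0.200}
 {"tx": -0.0088, "ty": 0.0002, "roll": -0.250}
 {"tx": -0.0105, "ty": 0.0004, "roll": -0.300}
 {"tx": -0.0139, "ty": 0.0013, "roll": -0.400}
 {"tx": -0.0172, "ty": 0.0025, "roll": -0.500}
```

Emit:
arm_command:
  deltas:
    - {"tx": -0.0035, "ty": -0.0002, "tz": -0.0005, "roll": -0.09, "gripper": 1}
    - {"tx": -0.0055, "ty": -0.0002, "tz": -0.0006, "roll": -0.14, "gripper": 1}

```text
t: 7.18
ee_pos: [0.5416, -0.2447, 0.15]
eef_rot: [-0.003, 0.716, 0.698, -0.003]
ft_force: [0.2, 0.7, -6.2]
grip_width: 0.0109
```

```bash
python3 o.py right 0.1,0.2,0.25,0.3,0.4,0.5
```

```text
t7.17 p [ 0.5416 -0.2447  0.15  ] yaw88.5 tilt 0.009 F [ 0.19  0.72 -6.17] M [ 0.048 -0.08   0.124] w0.0109 q7 0.55
 dir -92.3 r 0.0352 Mscrew 0.130 (F part 0.006)
 {"tx": -0.0035, "ty": 0.0003, "roll": -0.100}
 {"tx": -0.0070, "ty": 0.0010, "roll": -0.200}
 {"tx": -0.0087, "ty": 0.0014, "roll": -0.250}
 {"tx": -0.0103, "ty": 0.0020, "roll": -0.300}
 {"tx": -0.0136, "ty": 0.0033, "roll": -0.400}
 {"tx": -0.0167, "ty": 0.0050, "roll": -0.500}
```

Emit:
arm_command:
  deltas:
    - {"tx": -0.0018, "ty": 0.0001, "tz": -0.0005, "roll": -0.05, "gripper": 1}
    - {"tx": -0.0038, "ty": 0.0003, "tz": -0.0008, "roll": -0.11, "gripper": 1}

```text
t: 7.42
ee_pos: [0.5379, -0.2444, 0.1498]
eef_rot: [-0.003, 0.754, 0.657, -0.003]
ft_force: [-0.9, 1.3, -3.8]
grip_width: 0.011
```

```bash
python3 o.py right 0.05,0.1,0.2,0.25,0.3,0.4,0.5
```

```text
t7.42 p [ 0.5379 -0.2444  0.1498] yaw82.1 tilt 0.009 F [-0.86  1.32 -3.78] M [0.165 0.254 0.206] w0.0110 q7 0.45
 dir -98.3 r 0.0352 Mscrew 0.170 (F part -0.037)
 {"tx": -0.0017, "ty": 0.0003, "roll": -0.050}
 {"tx": -0.0035, "ty": 0.0007, "roll": -0.100}
 {"tx": -0.0068, "ty": 0.0017, "roll": -0.200}
 {"tx": -0.0085, "ty": 0.0023, "roll": -0.250}
 {"tx": -0.0101, "ty": 0.0031, "roll": -0.300}
 {"tx": -0.0132, "ty": 0.0047, "roll": -0.400}
 {"tx": -0.0161, "ty": 0.0067, "roll": -0.500}
```

Emit:
arm_command:
  deltas:
    - {"tx": -0.0017, "ty": 0.0003, "tz": -0.0003, "roll": -0.05, "gripper": 1}
    - {"tx": -0.0028, "ty": 0.0006, "tz": -0.0003, "roll": -0.08, "gripper": 1}

```text
t: 7.68
ee_pos: [0.5351, -0.2439, 0.1499]
eef_rot: [-0.003, 0.78, 0.626, -0.003]
ft_force: [-1.8, 0.5, -6.5]
grip_width: 0.0109
```

```bash
python3 o.py right 0.05,0.1,0.2,0.25,0.3,0.4,0.5
```

```text
t7.67 p [ 0.5351 -0.2439  0.1499] yaw77.5 tilt 0.008 F [-1.79  0.47 -6.51] M [0.013 0.182 0.254] w0.0109 q7 0.37
 dir -102.9 r 0.0353 Mscrew 0.189 (F part -0.065)
 {"tx": -0.0017, "ty": 0.0004, "roll": -0.050}
 {"tx": -0.0034, "ty": 0.0010, "roll": -0.100}
 {"tx": -0.0067, "ty": 0.0023, "roll": -0.200}
 {"tx": -0.0083, "ty": 0.0030, "roll": -0.250}
 {"tx": -0.0098, "ty": 0.0039, "roll": -0.300}
 {"tx": -0.0128, "ty": 0.0058, "roll": -0.400}
 {"tx": -0.0155, "ty": 0.0080, "roll": -0.500}
```

Emit:
arm_command:
  deltas:
    - {"tx": 0, "ty": 0, "tz": 0, "roll": 0, "gripper": 0}
    - {"tx": 0, "ty": 0, "tz": 0.01, "roll": 0, "gripper": 0}
    - {"tx": 0, "ty": 0, "tz": 0.06, "roll": 0, "gripper": 0}
    - {"tx": 0.02, "ty": 0.025, "tz": 0.065, "roll": 0.05, "gripper": 0}
    - {"tx": 0.05, "ty": 0.065, "tz": 0.065, "roll": 0.1, "gripper": 0}
    - {"tx": 0.085, "ty": 0.11, "tz": 0.065, "roll": 0.17, "gripper": 0}
    - {"tx": 0.115, "ty": 0.15, "tz": 0.065, "roll": 0.22, "gripper": 0}
    - {"tx": 0.124, "ty": 0.162, "tz": 0.065, "roll": 0.237, "gripper": 0}
    - {"tx": 0.124, "ty": 0.162, "tz": 0.05, "roll": 0.237, "gripper": 0}

```text
t: 8.8
ee_pos: [0.6606, -0.0807, 0.2004]
eef_rot: [-0.002, 0.699, 0.715, -0.002]
ft_force: [-0.7, -0.9, 0.0]
grip_width: 0.0426
```

```bash
cat > w.py <<'E'
import sys
from h import *
from rig import manip
k=sys.argv[1]
s=manip.observe();st(s,k)
m=manip.camera_model("wrist");im,d=manip.snapshot("wrist");cv2.imwrite("pics/%s.png"%sys.argv[2],im);np.savez("pics/%s.npz"%sys.argv[2],d=d,**m)
for k2,a in AX.items(): print(k2,np.round(proj(m,(*a,.171)),1))
st(manip.observe(),k)
E
python3 w.py far w4
```

```text
t8.80 p [ 0.6606 -0.0807  0.2004] yaw91.2 tilt 0.006 F [-0.66 -0.9   0.01] M [-0.092 -0.001  0.027] w0.0426 q7 0.31
 dir 89.2 r 0.0373 Mscrew 0.051 (F part 0.024)
far [254.7 271. ]
left [109.4 101.4]
near [-36.5 231.7]
right [115.4 359.8]
t8.85 p [ 0.658  -0.0825  0.1972] yaw91.0 tilt 0.011 F [-1.75 -0.09 -1.27] M [-0.008  0.072 -0.012] w0.0429 q7 0.31
 dir 93.4 r 0.0356 Mscrew 0.050 (F part 0.062)
```

View pics/w4.png

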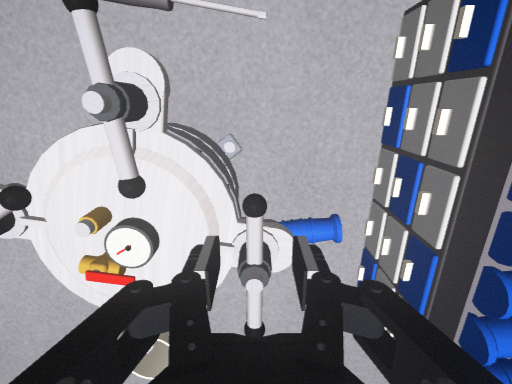

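Emit:
arm_command:
  deltas:
    - {"tx": 0.0015, "ty": 0, "tz": -0.024, "roll": 0.002, "gripper": 0}
    - {"tx": 0.0015, "ty": 0, "tz": -0.046, "roll": 0.002, "gripper": 0.4}
    - {"tx": 0.0015, "ty": 0, "tz": -0.046, "roll": 0.002, "gripper": 1}
    - {"tx": 0.0015, "ty": 0, "tz": -0.046, "roll": 0.002, "gripper": 1}
    - {"tx": 0.0015, "ty": 0, "tz": -0.046, "roll": 0.002, "gripper": 1}

```text
t: 9.48
ee_pos: [0.6578, -0.0844, 0.149]
eef_rot: [-0.004, 0.701, 0.714, -0.006]
ft_force: [3.8, -5.0, -19.4]
grip_width: 0.0107
```

```bash
python3 o.py far 0.1,0.2,0.25,0.3,0.4,0.5
```

```text
t9.47 p [ 0.6578 -0.0844  0.149 ] yaw91.1 tilt 0.015 F [  3.84  -4.96 -19.44] M [-0.752 -0.582  0.186] w0.0107 q7 0.33
 dir 94.0 r 0.0337 Mscrew 0.068 (F part -0.117)
 {"tx": 0.0034, "ty": 0.0001, "roll": -0.100}
 {"tx": 0.0067, "ty": -0.0002, "roll": -0.200}
 {"tx": 0.0084, "ty": -0.0005, "roll": -0.250}
 {"tx": 0.0100, "ty": -0.0008, "roll": -0.300}
 {"tx": 0.0133, "ty": -0.0017, "roll": -0.400}
 {"tx": 0.0164, "ty": -0.0030, "roll": -0.500}
```

Emit:
arm_command:
  deltas:
    - {"tx": 0.0034, "ty": 0, "tz": 0, "roll": -0.1, "gripper": 1}
    - {"tx": 0.0067, "ty": -0.0003, "tz": -0.0003, "roll": -0.2, "gripper": 1}
    - {"tx": 0.0084, "ty": -0.0006, "tz": -0.0003, "roll": -0.25, "gripper": 1}

```text
t: 9.85
ee_pos: [0.6662, -0.0849, 0.1485]
eef_rot: [-0.005, 0.785, 0.62, -0.006]
ft_force: [2.8, -0.8, -12.1]
grip_width: 0.0111
```

```bash
sed -i 's/"far":(.6601,-.1180)/"far":(.6588,-.1180)/' h.py; python3 o.py far 0.1,0.2,0.25,0.3,0.4,0.5
```

```text
t9.85 p [ 0.6662 -0.0849  0.1485] yaw76.6 tilt 0.015 F [  2.77  -0.85 -12.13] M [-0.134 -0.646  0.209] w0.0111 q7 0.10
 dir 77.4 r 0.0339 Mscrew 0.111 (F part -0.098)
 {"tx": 0.0033, "ty": -0.0009, "roll": -0.100}
 {"tx": 0.0064, "ty": -0.0021, "roll": -0.200}
 {"tx": 0.0080, "ty": -0.0029, "roll": -0.250}
 {"tx": 0.0094, "ty": -0.0037, "roll": -0.300}
 {"tx": 0.0123, "ty": -0.0055, "roll": -0.400}
 {"tx": 0.0149, "ty": -0.0076, "roll": -0.500}
```

Emit:
arm_command:
  deltas:
    - {"tx": 0.0033, "ty": -0.0009, "tz": -0.001, "roll": -0.09, "gripper": 1}
    - {"tx": 0.005, "ty": -0.0015, "tz": -0.0012, "roll": -0.14, "gripper": 1}

```text
t: 10.1
ee_pos: [0.6712, -0.0862, 0.1481]
eef_rot: [-0.006, 0.827, 0.563, -0.005]
ft_force: [-0.2, -0.4, -7.0]
grip_width: 0.0107
```

```bash
python3 o.py far 0.1,0.2,0.25,0.3,0.4,0.5
```

```text
t10.10 p [ 0.6712 -0.0862  0.1481] yaw68.5 tilt 0.016 F [-0.17 -0.4  -6.97] M [ 0.007 -0.074  0.042] w0.0107 q7 -0.03
 dir 68.7 r 0.0341 Mscrew 0.043 (F part 0.001)
 {"tx": 0.0031, "ty": -0.0014, "roll": -0.100}
 {"tx": 0.0061, "ty": -0.0031, "roll": -0.200}
 {"tx": 0.0075, "ty": -0.0041, "roll": -0.250}
 {"tx": 0.0088, "ty": -0.0051, "roll": -0.300}
 {"tx": 0.0114, "ty": -0.0073, "roll": -0.400}
 {"tx": 0.0137, "ty": -0.0098, "roll": -0.500}
```

Still free. Continue.

Emit:
arm_command:
  deltas:
    - {"tx": 0.0031, "ty": -0.0014, "tz": -0.0005, "roll": -0.1, "gripper": 1}
    - {"tx": 0.0061, "ty": -0.0031, "tz": -0.0006, "roll": -0.2, "gripper": 1}

```text
t: 10.35
ee_pos: [0.6772, -0.089, 0.148]
eef_rot: [-0.007, 0.879, 0.476, -0.005]
ft_force: [0.7, -0.3, -9.2]
grip_width: 0.0109
```

```bash
python3 o.py far 0.1,0.2,0.25,0.3,0.4,0.5
```

```text
t10.35 p [ 0.6772 -0.089   0.148 ] yaw56.9 tilt 0.016 F [ 0.69 -0.26 -9.24] M [-0.08  -0.177  0.172] w0.0109 q7 -0.20
 dir 57.6 r 0.0343 Mscrew 0.148 (F part -0.025)
 {"tx": 0.0028, "ty": -0.0020, "roll": -0.100}
 {"tx": 0.0054, "ty": -0.0042, "roll": -0.200}
 {"tx": 0.0066, "ty": -0.0055, "roll": -0.250}
 {"tx": 0.0077, "ty": -0.0067, "roll": -0.300}
 {"tx": 0.0098, "ty": -0.0094, "roll": -0.400}
 {"tx": 0.0116, "ty": -0.0124, "roll": -0.500}
```

Emit:
arm_command:
  deltas:
    - {"tx": 0.0014, "ty": -0.001, "tz": -0.0006, "roll": -0.04, "gripper": 1}
    - {"tx": 0.0028, "ty": -0.002, "tz": -0.0008, "roll": -0.09, "gripper": 1}

```text
t: 10.6
ee_pos: [0.6798, -0.0907, 0.1478]
eef_rot: [-0.007, 0.9, 0.436, -0.004]
ft_force: [-0.4, 0.1, -6.4]
grip_width: 0.0111
```

```bash
python3 o.py far 0.05,0.1,0.2,0.25,0.3,0.4,0.5
```

```text
t10.60 p [ 0.6798 -0.0907  0.1478] yaw51.7 tilt 0.017 F [-0.4   0.13 -6.38] M [-0.001  0.045  0.174] w0.0111 q7 -0.28
 dir 52.5 r 0.0344 Mscrew 0.187 (F part 0.014)
 {"tx": 0.0013, "ty": -0.0011, "roll": -0.050}
 {"tx": 0.0026, "ty": -0.0022, "roll": -0.100}
 {"tx": 0.0050, "ty": -0.0047, "roll": -0.200}
 {"tx": 0.0061, "ty": -0.0060, "roll": -0.250}
 {"tx": 0.0071, "ty": -0.0074, "roll": -0.300}
 {"tx": 0.0090, "ty": -0.0103, "roll": -0.400}
 {"tx": 0.0105, "ty": -0.0134, "roll": -0.500}
```

Emit:
arm_command:
  deltas:
    - {"tx": 0, "ty": 0, "tz": 0, "roll": -0.01, "gripper": 0}
    - {"tx": 0, "ty": 0, "tz": 0.01, "roll": 0, "gripper": 0}
    - {"tx": 0, "ty": 0, "tz": 0.06, "roll": 0, "gripper": 0}
    - {"tx": -0.02, "ty": 0.002, "tz": 0.068, "roll": -0.08, "gripper": 0}
    - {"tx": -0.06, "ty": 0.006, "tz": 0.068, "roll": -0.16, "gripper": 0}
    - {"tx": -0.11, "ty": 0.01, "tz": 0.068, "roll": -0.24, "gripper": 0}
    - {"tx": -0.16, "ty": 0.015, "tz": 0.068, "roll": -0.32, "gripper": 0}
    - {"tx": -0.19, "ty": 0.018, "tz": 0.066, "roll": -0.356, "gripper": 0}
    - {"tx": -0.1975, "ty": 0.018, "tz": 0.055, "roll": -0.356, "gripper": 0}

```text
t: 11.72
ee_pos: [0.4824, -0.0725, 0.2043]
eef_rot: [-0.01, 0.963, 0.27, -0.0]
ft_force: [-0.1, 0.4, 0.2]
grip_width: 0.0427
```

```bash
sed -i 's/"near":(.4519,-.0906)/"near":(.4515,-.0912)/' h.py; python3 w.py near w5
```

```text
t11.72 p [ 0.4824 -0.0725  0.2043] yaw31.4 tilt 0.020 F [-0.1   0.43  0.17] M [ 0.009  0.032 -0.022] w0.0427 q7 -0.94
 dir 31.2 r 0.0361 Mscrew -0.007 (F part 0.015)
far [490.6  17.1]
left [228.9  47.8]
near [256.4 266.8]
right [460.6 249.3]
t11.78 p [ 0.4813 -0.0725  0.2025] yaw31.4 tilt 0.020 F [-0.85  0.25 -2.25] M [-0.007  0.07   0.003] w0.0425 q7 -0.94
 dir 32.2 r 0.0352 Mscrew 0.027 (F part 0.023)
```

View pics/w5.png

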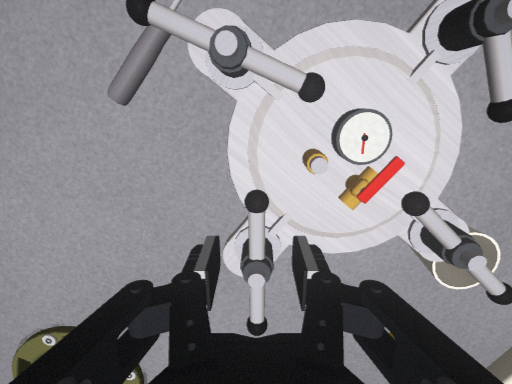

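Emit:
arm_command:
  deltas:
    - {"tx": 0.001, "ty": 0, "tz": -0.025, "roll": 0, "gripper": 0}
    - {"tx": 0.001, "ty": 0, "tz": -0.052, "roll": 0, "gripper": 0.4}
    - {"tx": 0.001, "ty": 0, "tz": -0.052, "roll": 0, "gripper": 1}
    - {"tx": 0.001, "ty": 0, "tz": -0.053, "roll": 0, "gripper": 1}
    - {"tx": 0.001, "ty": 0, "tz": -0.053, "roll": 0, "gripper": 1}

```text
t: 12.4
ee_pos: [0.4814, -0.0729, 0.1492]
eef_rot: [-0.01, 0.963, 0.27, -0.003]
ft_force: [-2.1, -1.2, -10.0]
grip_width: 0.0106
```

```bash
python3 o.py near 0.1,0.2,0.25,0.3,0.4,0.5
```

```text
t12.40 p [ 0.4814 -0.0729  0.1492] yaw31.3 tilt 0.020 F [-2.14 -1.22 -9.98] M [-0.197  0.49  -0.06 ] w0.0106 q7 -0.86
 dir 31.4 r 0.0351 Mscrew -0.057 (F part 0.003)
 {"tx": 0.0017, "ty": -0.0031, "roll": -0.100}
 {"tx": 0.0030, "ty": -0.0063, "roll": -0.200}
 {"tx": 0.0036, "ty": -0.0080, "roll": -0.250}
 {"tx": 0.0041, "ty": -0.0097, "roll": -0.300}
 {"tx": 0.0048, "ty": -0.0131, "roll": -0.400}
 {"tx": 0.0051, "ty": -0.0166, "roll": -0.500}
```

Emit:
arm_command:
  deltas:
    - {"tx": 0.0017, "ty": -0.0031, "tz": -0.0005, "roll": -0.1, "gripper": 1}
    - {"tx": 0.003, "ty": -0.0063, "tz": -0.0005, "roll": -0.2, "gripper": 1}
    - {"tx": 0.0036, "ty": -0.008, "tz": -0.0005, "roll": -0.25, "gripper": 1}

```text
t: 12.78
ee_pos: [0.4849, -0.0806, 0.1489]
eef_rot: [-0.011, 0.989, 0.147, -0.002]
ft_force: [-2.1, 2.0, -8.0]
grip_width: 0.0111
```

```bash
python3 o.py near 0.1,0.2,0.25,0.3,0.4,0.5
```

```text
t12.78 p [ 0.4849 -0.0806  0.1489] yaw16.9 tilt 0.021 F [-2.07  2.   -8.05] M [0.13  0.354 0.034] w0.0111 q7 -1.08
 dir 17.6 r 0.0351 Mscrew 0.123 (F part 0.089)
 {"tx": 0.0009, "ty": -0.0034, "roll": -0.100}
 {"tx": 0.0014, "ty": -0.0069, "roll": -0.200}
 {"tx": 0.0016, "ty": -0.0086, "roll": -0.250}
 {"tx": 0.0016, "ty": -0.0104, "roll": -0.300}
 {"tx": 0.0015, "ty": -0.0139, "roll": -0.400}
 {"tx": 0.0010, "ty": -0.0173, "roll": -0.500}
```

Emit:
arm_command:
  deltas:
    - {"tx": 0.0009, "ty": -0.0034, "tz": -0.0005, "roll": -0.1, "gripper": 1}
    - {"tx": 0.0011, "ty": -0.0045, "tz": -0.0007, "roll": -0.13, "gripper": 1}

```text
t: 13.02
ee_pos: [0.486, -0.0849, 0.1486]
eef_rot: [-0.011, 0.997, 0.082, -0.001]
ft_force: [-3.8, 0.7, -4.6]
grip_width: 0.0108
```

```bash
python3 o.py near 0.1,0.2,0.25,0.3,0.4,0.5
```

```text
t13.03 p [ 0.486  -0.0849  0.1486] yaw9.5 tilt 0.022 F [-3.77  0.65 -4.56] M [0.196 0.583 0.054] w0.0108 q7 -1.19
 dir 10.3 r 0.0351 Mscrew 0.100 (F part 0.046)
 {"tx": 0.0005, "ty": -0.0035, "roll": -0.100}
 {"tx": 0.0006, "ty": -0.0070, "roll": -0.200}
 {"tx": 0.0005, "ty": -0.0087, "roll": -0.250}
 {"tx": 0.0003, "ty": -0.0105, "roll": -0.300}
 {"tx": -0.0003, "ty": -0.0139, "roll": -0.400}
 {"tx": -0.0012, "ty": -0.0173, "roll": -0.500}
```

Emit:
arm_command:
  deltas:
    - {"tx": 0.0007, "ty": -0.0035, "tz": -0.0005, "roll": -0.1, "gripper": 1}
    - {"tx": 0.001, "ty": -0.0053, "tz": -0.0006, "roll": -0.15, "gripper": 1}

```text
t: 13.28
ee_pos: [0.4866, -0.09, 0.1484]
eef_rot: [-0.012, 1.0, 0.007, -0.001]
ft_force: [-4.9, 1.8, -1.5]
grip_width: 0.011
```

```bash
python3 o.py near 0.1,0.2,0.25,0.3,0.4,0.5
```

```text
t13.28 p [ 0.4866 -0.09    0.1484] yaw0.8 tilt 0.023 F [-4.92  1.77 -1.52] M [0.183 0.986 0.121] w0.0110 q7 -1.33
 dir 2.0 r 0.0351 Mscrew 0.189 (F part 0.068)
 {"tx": -0.0001, "ty": -0.0035, "roll": -0.100}
 {"tx": -0.0005, "ty": -0.0070, "roll": -0.200}
 {"tx": -0.0008, "ty": -0.0087, "roll": -0.250}
 {"tx": -0.0012, "ty": -0.0104, "roll": -0.300}
 {"tx": -0.0023, "ty": -0.0138, "roll": -0.400}
 {"tx": -0.0037, "ty": -0.0170, "roll": -0.500}
```

Emit:
arm_command:
  deltas:
    - {"tx": 0.0005, "ty": -0.001, "tz": -0.0003, "roll": -0.03, "gripper": 1}
    - {"tx": 0.0005, "ty": -0.0022, "tz": -0.0003, "roll": -0.06, "gripper": 1}

```text
t: 13.52
ee_pos: [0.4866, -0.0919, 0.1484]
eef_rot: [-0.012, 1.0, -0.022, -0.001]
ft_force: [-4.3, 1.0, -2.1]
grip_width: 0.0109
```

```bash
python3 o.py near 0.1,0.2,0.25,0.3,0.4,0.5
```

```text
t13.53 p [ 0.4866 -0.0919  0.1484] yaw-2.6 tilt 0.024 F [-4.3   0.97 -2.12] M [0.238 1.149 0.206] w0.0109 q7 -1.38
 dir -1.2 r 0.0351 Mscrew 0.237 (F part 0.031)
 {"tx": -0.0002, "ty": -0.0035, "roll": -0.100}
 {"tx": -0.0008, "ty": -0.0070, "roll": -0.200}
 {"tx": -0.0013, "ty": -0.0087, "roll": -0.250}
 {"tx": -0.0018, "ty": -0.0103, "roll": -0.300}
 {"tx": -0.0030, "ty": -0.0136, "roll": -0.400}
 {"tx": -0.0046, "ty": -0.0167, "roll": -0.500}
```

Emit:
arm_command:
  deltas:
    - {"tx": 0, "ty": 0, "tz": 0, "roll": 0, "gripper": 0}
    - {"tx": 0, "ty": 0, "tz": 0.01, "roll": 0, "gripper": 0}
    - {"tx": 0, "ty": 0, "tz": 0.06, "roll": 0.1, "gripper": 0}
    - {"tx": 0.01, "ty": 0.017, "tz": 0.065, "roll": 0.28, "gripper": 0}
    - {"tx": 0.02, "ty": 0.034, "tz": 0.065, "roll": 0.46, "gripper": 0}
    - {"tx": 0.032, "ty": 0.05, "tz": 0.065, "roll": 0.64, "gripper": 0}
    - {"tx": 0.045, "ty": 0.07, "tz": 0.065, "roll": 0.82, "gripper": 0}
    - {"tx": 0.055, "ty": 0.09, "tz": 0.065, "roll": 1.0, "gripper": 0}
    - {"tx": 0.065, "ty": 0.105, "tz": 0.065, "roll": 1.18, "gripper": 0}
    - {"tx": 0.072, "ty": 0.115, "tz": 0.065, "roll": 1.36, "gripper": 0}
    - {"tx": 0.078, "ty": 0.124, "tz": 0.065, "roll": 1.54, "gripper": 0}
    - {"tx": 0.078, "ty": 0.126, "tz": 0.065, "roll": 1.7, "gripper": 0}

```text
t: 15.02
ee_pos: [0.5662, 0.0353, 0.2149]
eef_rot: [-0.006, 0.674, 0.739, -0.009]
ft_force: [0.6, 0.1, 0.4]
grip_width: 0.0423
```

```bash
python3 w.py left w6
```

```text
t15.03 p [0.5662 0.0353 0.2149] yaw95.3 tilt 0.021 F [0.56 0.07 0.38] M [ 0.022 -0.022  0.004] w0.0423 q7 0.13
 dir 95.6 r 0.0357 Mscrew -0.016 (F part -0.020)
far [340.5 375.7]
left [257.6 258.4]
near [117.2 333.9]
right [213.3 429.6]
t15.07 p [0.566  0.0353 0.2149] yaw95.5 tilt 0.021 F [-0.04 -0.84  0.29] M [ 0.012 -0.007  0.003] w0.0427 q7 0.14
 dir 95.9 r 0.0357 Mscrew 0.008 (F part 0.004)
```

View pics/w6.png

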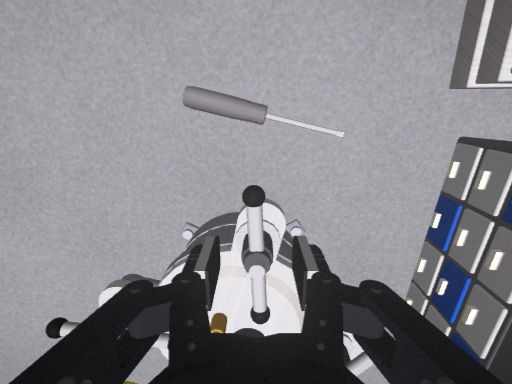

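Emit:
arm_command:
  deltas:
    - {"tx": -0.001, "ty": 0, "tz": -0.03, "roll": 0.037, "gripper": 0}
    - {"tx": -0.001, "ty": 0, "tz": -0.063, "roll": 0.037, "gripper": 0.4}
    - {"tx": -0.001, "ty": 0, "tz": -0.064, "roll": 0.037, "gripper": 1}
    - {"tx": -0.001, "ty": 0, "tz": -0.065, "roll": 0.037, "gripper": 1}
    - {"tx": -0.001, "ty": 0, "tz": -0.065, "roll": 0.037, "gripper": 1}

```text
t: 15.7
ee_pos: [0.564, 0.0355, 0.1496]
eef_rot: [-0.006, 0.658, 0.753, -0.01]
ft_force: [-2.2, 0.8, -10.8]
grip_width: 0.0108
```

```bash
python3 o.py left 0.1,0.2,0.25,0.3,0.4,0.5
```

```text
t15.70 p [0.564  0.0355 0.1496] yaw97.6 tilt 0.023 F [ -2.19   0.81 -10.83] M [0.07  0.412 0.006] w0.0108 q7 0.21
 dir 99.0 r 0.0361 Mscrew 0.080 (F part 0.073)
 {"tx": 0.0036, "ty": 0.0004, "roll": -0.100}
 {"tx": 0.0072, "ty": 0.0004, "roll": -0.200}
 {"tx": 0.0090, "ty": 0.0003, "roll": -0.250}
 {"tx": 0.0108, "ty": 0.0001, "roll": -0.300}
 {"tx": 0.0143, "ty": -0.0006, "roll": -0.400}
 {"tx": 0.0178, "ty": -0.0016, "roll": -0.500}
```

Emit:
arm_command:
  deltas:
    - {"tx": 0.0036, "ty": 0.0004, "tz": -0.0005, "roll": -0.1, "gripper": 1}
    - {"tx": 0.0072, "ty": 0.0004, "tz": -0.0006, "roll": -0.2, "gripper": 1}
    - {"tx": 0.009, "ty": 0.0003, "tz": -0.0007, "roll": -0.25, "gripper": 1}

```text
t: 16.08
ee_pos: [0.5729, 0.0358, 0.1494]
eef_rot: [-0.008, 0.748, 0.664, -0.009]
ft_force: [-1.9, -0.4, -7.2]
grip_width: 0.0108
```

```bash
python3 o.py left 0.1,0.15,0.2,0.25,0.3,0.4,0.5
```

```text
t16.07 p [0.5729 0.0358 0.1494] yaw83.2 tilt 0.024 F [-1.88 -0.42 -7.2 ] M [0.025 0.469 0.225] w0.0108 q7 -0.01
 dir 85.0 r 0.0362 Mscrew 0.291 (F part 0.066)
 {"tx": 0.0036, "ty": -0.0005, "roll": -0.100}
 {"tx": 0.0053, "ty": -0.0009, "roll": -0.150}
 {"tx": 0.0071, "ty": -0.0013, "roll": -0.200}
 {"tx": 0.0088, "ty": -0.0019, "roll": -0.250}
 {"tx": 0.0105, "ty": -0.0025, "roll": -0.300}
 {"tx": 0.0138, "ty": -0.0041, "roll": -0.400}
 {"tx": 0.0169, "ty": -0.0059, "roll": -0.500}
```

Emit:
arm_command:
  deltas:
    - {"tx": 0.0036, "ty": -0.0005, "tz": -0.0004, "roll": -0.1, "gripper": 1}
    - {"tx": 0.0071, "ty": -0.0013, "tz": -0.0005, "roll": -0.2, "gripper": 1}
    - {"tx": 0.0095, "ty": -0.0022, "tz": -0.0006, "roll": -0.27, "gripper": 1}
  newtons: 50

```text
t: 16.45
ee_pos: [0.5822, 0.0338, 0.1494]
eef_rot: [-0.009, 0.831, 0.557, -0.008]
ft_force: [-2.1, 0.1, -7.3]
grip_width: 0.0105
```

```bash
python3 o.py left 0.05,0.1,0.15,0.2,0.25,0.3,0.4,0.5
```

```text
t16.45 p [0.5822 0.0338 0.1494] yaw67.7 tilt 0.024 F [-2.06  0.05 -7.33] M [-0.035  0.508  0.302] w0.0105 q7 -0.24
 dir 69.8 r 0.0362 Mscrew 0.373 (F part 0.070)
 {"tx": 0.0017, "ty": -0.0007, "roll": -0.050}
 {"tx": 0.0033, "ty": -0.0014, "roll": -0.100}
 {"tx": 0.0049, "ty": -0.0023, "roll": -0.150}
 {"tx": 0.0065, "ty": -0.0032, "roll": -0.200}
 {"tx": 0.0080, "ty": -0.0042, "roll": -0.250}
 {"tx": 0.0095, "ty": -0.0052, "roll": -0.300}
 {"tx": 0.0122, "ty": -0.0076, "roll": -0.400}
 {"tx": 0.0147, "ty": -0.0102, "roll": -0.500}
```

Emit:
arm_command:
  deltas:
    - {"tx": 0.0033, "ty": -0.0014, "tz": -0.0005, "roll": -0.09, "gripper": 1}
    - {"tx": 0.0065, "ty": -0.0032, "tz": -0.0006, "roll": -0.18, "gripper": 1}
    - {"tx": 0.0087, "ty": -0.0046, "tz": -0.0008, "roll": -0.25, "gripper": 1}

```text
t: 16.82
ee_pos: [0.5901, 0.0297, 0.1492]
eef_rot: [-0.011, 0.894, 0.448, -0.008]
ft_force: [-6.0, 0.5, -4.0]
grip_width: 0.0103
```

```bash
python3 o.py left 0.05,0.1,0.15,0.2,0.25,0.3,0.4,0.5
```

```text
t16.82 p [0.5901 0.0297 0.1492] yaw53.3 tilt 0.026 F [-5.97  0.47 -4.05] M [0.082 1.054 0.485] w0.0103 q7 -0.45
 dir 55.7 r 0.0362 Mscrew 0.673 (F part 0.188)
 {"tx": 0.0015, "ty": -0.0011, "roll": -0.050}
 {"tx": 0.0029, "ty": -0.0022, "roll": -0.100}
 {"tx": 0.0042, "ty": -0.0034, "roll": -0.150}
 {"tx": 0.0055, "ty": -0.0046, "roll": -0.200}
 {"tx": 0.0068, "ty": -0.0060, "roll": -0.250}
 {"tx": 0.0079, "ty": -0.0074, "roll": -0.300}
 {"tx": 0.0101, "ty": -0.0103, "roll": -0.400}
 {"tx": 0.0119, "ty": -0.0134, "roll": -0.500}
```

Emit:
arm_command:
  deltas:
    - {"tx": 0.0005, "ty": -0.0003, "tz": -0.0003, "roll": -0.015, "gripper": 1}
    - {"tx": 0.001, "ty": -0.0006, "tz": -0.0003, "roll": -0.03, "gripper": 1}

```text
t: 17.08
ee_pos: [0.5908, 0.0292, 0.1493]
eef_rot: [-0.011, 0.9, 0.435, -0.008]
ft_force: [-4.2, 0.6, -5.7]
grip_width: 0.0102
```

```bash
python3 o.py left 0.05,0.1,0.15,0.2,0.25,0.3,0.4,0.5
```

```text
t17.07 p [0.5908 0.0292 0.1493] yaw51.6 tilt 0.027 F [-4.25  0.64 -5.66] M [-0.068  0.826  0.573] w0.0102 q7 -0.47
 dir 54.4 r 0.0362 Mscrew 0.711 (F part 0.139)
 {"tx": 0.0014, "ty": -0.0011, "roll": -0.050}
 {"tx": 0.0028, "ty": -0.0023, "roll": -0.100}
 {"tx": 0.0042, "ty": -0.0035, "roll": -0.150}
 {"tx": 0.0054, "ty": -0.0048, "roll": -0.200}
 {"tx": 0.0066, "ty": -0.0061, "roll": -0.250}
 {"tx": 0.0078, "ty": -0.0075, "roll": -0.300}
 {"tx": 0.0098, "ty": -0.0105, "roll": -0.400}
 {"tx": 0.0115, "ty": -0.0137, "roll": -0.500}
```

Emit:
arm_command:
  deltas:
    - {"tx": 0, "ty": 0, "tz": 0, "roll": 0, "gripper": 0}
    - {"tx": 0, "ty": 0, "tz": 0.01, "roll": 0, "gripper": 0}
    - {"tx": 0, "ty": 0, "tz": 0.06, "roll": 0, "gripper": 0}
    - {"tx": -0.005, "ty": -0.03, "tz": 0.066, "roll": 0.08, "gripper": 0}
    - {"tx": -0.015, "ty": -0.08, "tz": 0.066, "roll": 0.16, "gripper": 0}
    - {"tx": -0.027, "ty": -0.135, "tz": 0.066, "roll": 0.24, "gripper": 0}
    - {"tx": -0.038, "ty": -0.19, "tz": 0.066, "roll": 0.32, "gripper": 0}
    - {"tx": -0.05, "ty": -0.24, "tz": 0.066, "roll": 0.4, "gripper": 0}
    - {"tx": -0.056, "ty": -0.268, "tz": 0.062, "roll": 0.45, "gripper": 0}
    - {"tx": -0.056, "ty": -0.273, "tz": 0.045, "roll": 0.45, "gripper": 0}

```text
t: 18.32
ee_pos: [0.5354, -0.2475, 0.1965]
eef_rot: [-0.006, 0.782, 0.623, -0.009]
ft_force: [-0.0, 0.6, 0.0]
grip_width: 0.0424
```

```bash
python3 w.py right w7
```

```text
t18.32 p [ 0.5354 -0.2475  0.1965] yaw77.1 tilt 0.021 F [-0.02  0.62  0.04] M [ 0.034 -0.031  0.034] w0.0424 q7 0.40
 dir -101.3 r 0.0387 Mscrew 0.029 (F part -0.005)
far [441.3 -51.3]
left [ 201.5 -348.7]
near [39.5  0.2]
right [255.2 173. ]
t18.38 p [ 0.5344 -0.2449  0.1928] yaw77.2 tilt 0.027 F [-1.22  1.42 -1.85] M [0.049 0.039 0.007] w0.0428 q7 0.40
 dir -103.7 r 0.0364 Mscrew -0.048 (F part -0.055)
```

View pics/w7.png

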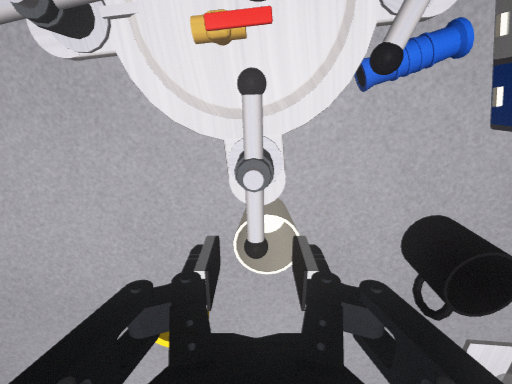

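Emit:
arm_command:
  deltas:
    - {"tx": 0.001, "ty": 0.001, "tz": -0.022, "roll": 0.002, "gripper": 0}
    - {"tx": 0.001, "ty": 0.001, "tz": -0.042, "roll": 0.002, "gripper": 0.4}
    - {"tx": 0.001, "ty": 0.001, "tz": -0.043, "roll": 0.002, "gripper": 1}
    - {"tx": 0.001, "ty": 0.001, "tz": -0.0435, "roll": 0.002, "gripper": 1}
    - {"tx": 0.001, "ty": 0.001, "tz": -0.0435, "roll": 0.002, "gripper": 1}

```text
t: 19.0
ee_pos: [0.535, -0.2415, 0.1478]
eef_rot: [-0.011, 0.78, 0.625, -0.01]
ft_force: [1.7, 4.3, -14.4]
grip_width: 0.0104
```

```bash
python3 o.py right 0.1,0.2,0.25,0.3,0.4,0.5
```

```text
t19.00 p [ 0.535  -0.2415  0.1478] yaw77.4 tilt 0.029 F [  1.75   4.28 -14.4 ] M [ 0.837 -0.242  0.136] w0.0104 q7 0.43
 dir -104.1 r 0.0330 Mscrew 0.157 (F part 0.021)
 {"tx": -0.0032, "ty": 0.0010, "roll": -0.100}
 {"tx": -0.0062, "ty": 0.0022, "roll": -0.200}
 {"tx": -0.0077, "ty": 0.0030, "roll": -0.250}
 {"tx": -0.0091, "ty": 0.0038, "roll": -0.300}
 {"tx": -0.0118, "ty": 0.0057, "roll": -0.400}
 {"tx": -0.0144, "ty": 0.0078, "roll": -0.500}
```

Emit:
arm_command:
  deltas:
    - {"tx": -0.0032, "ty": 0.001, "tz": 0.0, "roll": -0.1, "gripper": 1}
    - {"tx": -0.0062, "ty": 0.0022, "tz": -0.0002, "roll": -0.2, "gripper": 1}
    - {"tx": -0.0091, "ty": 0.0038, "tz": -0.0003, "roll": -0.3, "gripper": 1}

```text
t: 19.38
ee_pos: [0.5258, -0.238, 0.1477]
eef_rot: [-0.012, 0.866, 0.5, -0.008]
ft_force: [0.5, 1.0, -9.4]
grip_width: 0.0102
```

```bash
python3 o.py right 0.05,0.1,0.15,0.2,0.25,0.3,0.4,0.5
```

```text
t19.38 p [ 0.5258 -0.238   0.1477] yaw60.1 tilt 0.029 F [ 0.51  1.   -9.44] M [ 0.174 -0.21   0.361] w0.0102 q7 0.15
 dir -121.2 r 0.0333 Mscrew 0.358 (F part -0.003)
 {"tx": -0.0014, "ty": 0.0009, "roll": -0.050}
 {"tx": -0.0028, "ty": 0.0019, "roll": -0.100}
 {"tx": -0.0041, "ty": 0.0029, "roll": -0.150}
 {"tx": -0.0053, "ty": 0.0040, "roll": -0.200}
 {"tx": -0.0065, "ty": 0.0052, "roll": -0.250}
 {"tx": -0.0076, "ty": 0.0064, "roll": -0.300}
 {"tx": -0.0097, "ty": 0.0090, "roll": -0.400}
 {"tx": -0.0115, "ty": 0.0118, "roll": -0.500}
```

Emit:
arm_command:
  deltas:
    - {"tx": -0.0028, "ty": 0.0019, "tz": -0.0004, "roll": -0.1, "gripper": 1}
    - {"tx": -0.0053, "ty": 0.004, "tz": -0.0006, "roll": -0.2, "gripper": 1}
    - {"tx": -0.0065, "ty": 0.0052, "tz": -0.0008, "roll": -0.25, "gripper": 1}

```text
t: 19.75
ee_pos: [0.5194, -0.2332, 0.1476]
eef_rot: [-0.012, 0.921, 0.388, -0.007]
ft_force: [0.5, 0.1, -6.3]
grip_width: 0.0106
```

```bash
python3 o.py right 0.05,0.1,0.15,0.2,0.25,0.3,0.4,0.5
```

```text
t19.75 p [ 0.5194 -0.2332  0.1476] yaw45.7 tilt 0.028 F [ 0.46  0.14 -6.27] M [ 0.128 -0.041  0.54 ] w0.0106 q7 -0.08
 dir -134.9 r 0.0334 Mscrew 0.548 (F part 0.008)
 {"tx": -0.0012, "ty": 0.0012, "roll": -0.050}
 {"tx": -0.0022, "ty": 0.0025, "roll": -0.100}
 {"tx": -0.0033, "ty": 0.0038, "roll": -0.150}
 {"tx": -0.0042, "ty": 0.0052, "roll": -0.200}
 {"tx": -0.0051, "ty": 0.0066, "roll": -0.250}
 {"tx": -0.0059, "ty": 0.0080, "roll": -0.300}
 {"tx": -0.0074, "ty": 0.0111, "roll": -0.400}
 {"tx": -0.0085, "ty": 0.0142, "roll": -0.500}
```

Emit:
arm_command:
  deltas:
    - {"tx": -0.0012, "ty": 0.0012, "tz": -0.0004, "roll": -0.05, "gripper": 1}
    - {"tx": -0.0022, "ty": 0.0025, "tz": -0.0006, "roll": -0.1, "gripper": 1}
    - {"tx": -0.003, "ty": 0.0035, "tz": -0.0006, "roll": -0.14, "gripper": 1}

```text
t: 20.12
ee_pos: [0.5163, -0.23, 0.1475]
eef_rot: [-0.012, 0.946, 0.323, -0.006]
ft_force: [0.1, 0.5, -7.0]
grip_width: 0.0101
```

```bash
python3 o.py right 0.05,0.1,0.15,0.2
```

```text
t20.12 p [ 0.5163 -0.23    0.1475] yaw37.7 tilt 0.027 F [ 0.15  0.55 -7.04] M [0.163 0.021 0.625] w0.0101 q7 -0.21
 dir -142.5 r 0.0336 Mscrew 0.614 (F part -0.012)
 {"tx": -0.0010, "ty": 0.0014, "roll": -0.050}
 {"tx": -0.0019, "ty": 0.0028, "roll": -0.100}
 {"tx": -0.0028, "ty": 0.0042, "roll": -0.150}
 {"tx": -0.0035, "ty": 0.0057, "roll": -0.200}
```

Emit:
arm_command:
  deltas:
    - {"tx": -0.001, "ty": 0.0014, "tz": -0.0003, "roll": -0.05, "gripper": 1}
    - {"tx": -0.0019, "ty": 0.0027, "tz": -0.0004, "roll": -0.1, "gripper": 1}

```text
t: 20.38
ee_pos: [0.5144, -0.2273, 0.1475]
eef_rot: [-0.012, 0.961, 0.275, -0.005]
ft_force: [-0.8, 1.3, -8.1]
grip_width: 0.0103
```

```bash
python3 o.py right 0.05,0.1,0.15,0.2
```

```text
t20.38 p [ 0.5144 -0.2273  0.1475] yaw31.9 tilt 0.027 F [-0.85  1.31 -8.06] M [ 0.227 -0.073  0.699] w0.0103 q7 -0.31
 dir -148.1 r 0.0337 Mscrew 0.646 (F part -0.052)
 {"tx": -0.0009, "ty": 0.0015, "roll": -0.050}
 {"tx": -0.0016, "ty": 0.0029, "roll": -0.100}
 {"tx": -0.0023, "ty": 0.0045, "roll": -0.150}
 {"tx": -0.0030, "ty": 0.0060, "roll": -0.200}
```

Emit:
arm_command:
  deltas:
    - {"tx": -0.0009, "ty": 0.0015, "tz": -0.0003, "roll": -0.05, "gripper": 1}
    - {"tx": -0.0009, "ty": 0.0015, "tz": 0, "roll": -0.05, "gripper": 0}
    - {"tx": 0, "ty": 0.001, "tz": 0.01, "roll": -0.05, "gripper": 0}
    - {"tx": 0, "ty": 0.001, "tz": 0.06, "roll": -0.02, "gripper": 0}
    - {"tx": 0.025, "ty": 0.02, "tz": 0.067, "roll": 0.05, "gripper": 0}
    - {"tx": 0.065, "ty": 0.053, "tz": 0.067, "roll": 0.13, "gripper": 0}
    - {"tx": 0.108, "ty": 0.088, "tz": 0.067, "roll": 0.22, "gripper": 0}
    - {"tx": 0.145, "ty": 0.12, "tz": 0.067, "roll": 0.3, "gripper": 0}
    - {"tx": 0.164, "ty": 0.135, "tz": 0.067, "roll": 0.342, "gripper": 0}
    - {"tx": 0.1655, "ty": 0.136, "tz": 0.05, "roll": 0.342, "gripper": 0}

```text
t: 21.62
ee_pos: [0.6824, -0.0904, 0.1992]
eef_rot: [-0.01, 0.9, 0.436, -0.006]
ft_force: [0.4, -0.3, 0.1]
grip_width: 0.0426
```

```bash
python3 w.py far w8
```

```text
t21.62 p [ 0.6824 -0.0904  0.1992] yaw51.7 tilt 0.022 F [ 0.43 -0.26  0.12] M [-0.03  -0.019  0.009] w0.0426 q7 -0.26
 dir 49.4 r 0.0363 Mscrew -0.009 (F part -0.018)
far [254.7 270.6]
left [ 52.7 222.9]
near [ 51.8 372. ]
right [217.6 404.5]
t21.68 p [ 0.6796 -0.0915  0.1954] yaw51.5 tilt 0.028 F [-0.96  0.29 -2.36] M [0.011 0.099 0.014] w0.0428 q7 -0.26
 dir 51.8 r 0.0337 Mscrew 0.045 (F part 0.032)
```

View pics/w8.png

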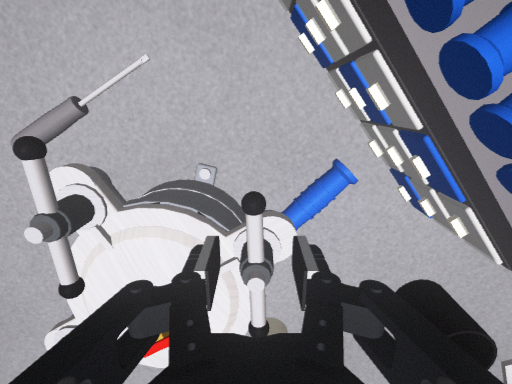

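Emit:
arm_command:
  deltas:
    - {"tx": 0.001, "ty": 0.0005, "tz": -0.024, "roll": 0.003, "gripper": 0}
    - {"tx": 0.001, "ty": 0.0005, "tz": -0.046, "roll": 0.003, "gripper": 0.4}
    - {"tx": 0.001, "ty": 0.0005, "tz": -0.047, "roll": 0.003, "gripper": 1}
    - {"tx": 0.001, "ty": 0.0005, "tz": -0.048, "roll": 0.003, "gripper": 1}
    - {"tx": 0.001, "ty": 0.0005, "tz": -0.048, "roll": 0.003, "gripper": 1}

```text
t: 22.3
ee_pos: [0.6788, -0.0922, 0.1461]
eef_rot: [-0.011, 0.9, 0.435, -0.01]
ft_force: [-1.9, -3.8, -12.5]
grip_width: 0.0106
```

```bash
python3 o.py far 0.1,0.2,0.25,0.3,0.4,0.5
```

```text
t22.30 p [ 0.6788 -0.0922  0.1461] yaw51.6 tilt 0.031 F [ -1.85  -3.79 -12.47] M [-0.674  0.43   0.113] w0.0106 q7 -0.24
 dir 52.2 r 0.0326 Mscrew 0.085 (F part -0.028)
 {"tx": 0.0025, "ty": -0.0021, "roll": -0.100}
 {"tx": 0.0047, "ty": -0.0045, "roll": -0.200}
 {"tx": 0.0058, "ty": -0.0057, "roll": -0.250}
 {"tx": 0.0067, "ty": -0.0071, "roll": -0.300}
 {"tx": 0.0085, "ty": -0.0098, "roll": -0.400}
 {"tx": 0.0099, "ty": -0.0127, "roll": -0.500}
```

Emit:
arm_command:
  deltas:
    - {"tx": 0.0025, "ty": -0.0021, "tz": 0.0, "roll": -0.1, "gripper": 1}
    - {"tx": 0.0047, "ty": -0.0045, "tz": -0.0002, "roll": -0.2, "gripper": 1}
    - {"tx": 0.0067, "ty": -0.0071, "tz": -0.0003, "roll": -0.3, "gripper": 1}

```text
t: 22.68
ee_pos: [0.6856, -0.0988, 0.1459]
eef_rot: [-0.013, 0.955, 0.295, -0.009]
ft_force: [-1.1, -1.7, -7.5]
grip_width: 0.0106
```

```bash
python3 o.py far 0.05,0.1,0.15,0.2,0.25,0.3,0.4,0.5
```

```text
t22.68 p [ 0.6856 -0.0988  0.1459] yaw34.3 tilt 0.031 F [-1.07 -1.69 -7.52] M [-0.238  0.162  0.285] w0.0106 q7 -0.50
 dir 35.7 r 0.0329 Mscrew 0.261 (F part -0.025)
 {"tx": 0.0009, "ty": -0.0014, "roll": -0.050}
 {"tx": 0.0018, "ty": -0.0028, "roll": -0.100}
 {"tx": 0.0026, "ty": -0.0042, "roll": -0.150}
 {"tx": 0.0033, "ty": -0.0057, "roll": -0.200}
 {"tx": 0.0039, "ty": -0.0072, "roll": -0.250}
 {"tx": 0.0045, "ty": -0.0088, "roll": -0.300}
 {"tx": 0.0054, "ty": -0.0119, "roll": -0.400}
 {"tx": 0.0059, "ty": -0.0152, "roll": -0.500}
```

Emit:
arm_command:
  deltas:
    - {"tx": 0.0018, "ty": -0.0028, "tz": -0.0003, "roll": -0.1, "gripper": 1}
    - {"tx": 0.0033, "ty": -0.0057, "tz": -0.0005, "roll": -0.2, "gripper": 1}
    - {"tx": 0.0045, "ty": -0.0088, "tz": -0.0006, "roll": -0.3, "gripper": 1}

```text
t: 23.05
ee_pos: [0.6901, -0.1068, 0.1457]
eef_rot: [-0.015, 0.989, 0.148, -0.007]
ft_force: [-2.7, 0.8, -5.9]
grip_width: 0.0104
```

```bash
python3 o.py far 0.05,0.1,0.15,0.2,0.25,0.3,0.4,0.5
```

```text
t23.05 p [ 0.6901 -0.1068  0.1457] yaw17.0 tilt 0.033 F [-2.68  0.83 -5.91] M [-0.061  0.473  0.484] w0.0104 q7 -0.76
 dir 19.7 r 0.0332 Mscrew 0.540 (F part 0.056)
 {"tx": 0.0005, "ty": -0.0016, "roll": -0.050}
 {"tx": 0.0010, "ty": -0.0032, "roll": -0.100}
 {"tx": 0.0013, "ty": -0.0048, "roll": -0.150}
 {"tx": 0.0016, "ty": -0.0064, "roll": -0.200}
 {"tx": 0.0018, "ty": -0.0081, "roll": -0.250}
 {"tx": 0.0019, "ty": -0.0097, "roll": -0.300}
 {"tx": 0.0019, "ty": -0.0131, "roll": -0.400}
 {"tx": 0.0015, "ty": -0.0164, "roll": -0.500}
```

Need about +0.12 N m, slope roughly 0.8.

Emit:
arm_command:
  deltas:
    - {"tx": 0.0006, "ty": -0.0016, "tz": -0.0003, "roll": -0.05, "gripper": 1}
    - {"tx": 0.0011, "ty": -0.0032, "tz": -0.0004, "roll": -0.09, "gripper": 1}
    - {"tx": 0.0013, "ty": -0.0036, "tz": -0.0004, "roll": -0.11, "gripper": 1}

```text
t: 23.42
ee_pos: [0.6911, -0.11, 0.1457]
eef_rot: [-0.016, 0.995, 0.093, -0.006]
ft_force: [-4.7, 0.5, -4.1]
grip_width: 0.0104
```

```bash
python3 o.py far 0.05,0.1,0.15
```

```text
t23.43 p [ 0.6911 -0.11    0.1457] yaw10.7 tilt 0.034 F [-4.66  0.47 -4.09] M [-0.047  0.767  0.486] w0.0104 q7 -0.85
 dir 13.9 r 0.0333 Mscrew 0.538 (F part 0.053)
 {"tx": 0.0004, "ty": -0.0016, "roll": -0.050}
 {"tx": 0.0006, "ty": -0.0033, "roll": -0.100}
 {"tx": 0.0008, "ty": -0.0049, "roll": -0.150}
```

Emit:
arm_command:
  deltas:
    - {"tx": 0.0003, "ty": -0.0018, "tz": -0.0002, "roll": -0.05, "gripper": 1}
    - {"tx": 0.0005, "ty": -0.0036, "tz": -0.0003, "roll": -0.1, "gripper": 1}

```text
t: 23.68
ee_pos: [0.6917, -0.113, 0.1456]
eef_rot: [-0.016, 0.999, 0.043, -0.005]
ft_force: [-2.8, 0.3, -4.9]
grip_width: 0.0105
```

```bash
python3 o.py far 0.05,0.1,0.15
```

```text
t23.68 p [ 0.6917 -0.113   0.1456] yaw5.0 tilt 0.034 F [-2.77  0.29 -4.88] M [0.076 0.639 0.554] w0.0105 q7 -0.94
 dir 8.6 r 0.0333 Mscrew 0.577 (F part 0.024)
 {"tx": 0.0002, "ty": -0.0017, "roll": -0.050}
 {"tx": 0.0003, "ty": -0.0033, "roll": -0.100}
 {"tx": 0.0004, "ty": -0.0050, "roll": -0.150}
```

Emit:
arm_command:
  deltas:
    - {"tx": 0.0002, "ty": -0.0018, "tz": -0.0002, "roll": -0.05, "gripper": 1}
    - {"tx": 0.0003, "ty": -0.0035, "tz": -0.0003, "roll": -0.1, "gripper": 1}

```text
t: 23.92
ee_pos: [0.6921, -0.116, 0.1456]
eef_rot: [-0.017, 1.0, -0.007, -0.004]
ft_force: [-2.9, 0.2, -4.7]
grip_width: 0.0105
```

```bash
python3 o.py far 0.05,0.1,0.15
```

```text
t23.93 p [ 0.6921 -0.116   0.1456] yaw-0.8 tilt 0.035 F [-2.95  0.24 -4.72] M [-0.001  0.648  0.617] w0.0105 q7 -1.02
 dir 3.4 r 0.0333 Mscrew 0.631 (F part 0.014)
 {"tx": 0.0001, "ty": -0.0017, "roll": -0.050}
 {"tx": 0.0000, "ty": -0.0033, "roll": -0.100}
 {"tx": -0.0001, "ty": -0.0050, "roll": -0.150}
```

Emit:
arm_command:
  deltas:
    - {"tx": 0.0001, "ty": -0.0016, "tz": -0.0002, "roll": -0.045, "gripper": 1}
    - {"tx": 0.0001, "ty": -0.0016, "tz": 0, "roll": -0.045, "gripper": 0}
    - {"tx": 0, "ty": -0.001, "tz": 0.01, "roll": -0.04, "gripper": 0}
    - {"tx": 0, "ty": -0.001, "tz": 0.06, "roll": -0.03, "gripper": 0}
    - {"tx": -0.025, "ty": 0.002, "tz": 0.07, "roll": -0.03, "gripper": 0}
    - {"tx": -0.075, "ty": 0.008, "tz": 0.07, "roll": -0.03, "gripper": 0}
    - {"tx": -0.13, "ty": 0.015, "tz": 0.07, "roll": -0.03, "gripper": 0}
    - {"tx": -0.175, "ty": 0.02, "tz": 0.07, "roll": -0.03, "gripper": 0}
    - {"tx": -0.2, "ty": 0.024, "tz": 0.067, "roll": -0.03, "gripper": 0}
    - {"tx": -0.2055, "ty": 0.024, "tz": 0.055, "roll": -0.03, "gripper": 0}

```text
t: 25.18
ee_pos: [0.4872, -0.0916, 0.202]
eef_rot: [-0.021, 1.0, -0.021, -0.002]
ft_force: [0.8, 0.1, -0.3]
grip_width: 0.0427
```

```bash
python3 w.py near w9
```

```text
t25.18 p [ 0.4872 -0.0916  0.202 ] yaw-2.5 tilt 0.041 F [ 0.76  0.12 -0.27] M [-0.095 -0.013  0.04 ] w0.0427 q7 -1.44
 dir -0.6 r 0.0357 Mscrew 0.045 (F part 0.005)
far [295.7 -90.3]
left [106.  107.9]
near [258.7 267.7]
right [444. 138.]
t25.23 p [ 0.486  -0.0915  0.2001] yaw-2.5 tilt 0.040 F [-1.52 -0.59 -0.86] M [-0.053  0.03  -0.025] w0.0424 q7 -1.44
 dir -0.4 r 0.0345 Mscrew -0.046 (F part -0.021)
```

View pics/w9.png

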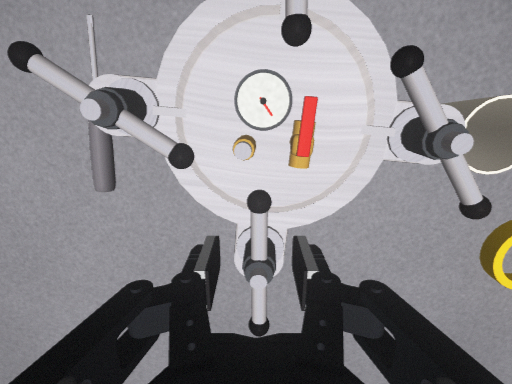

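Emit:
arm_command:
  deltas:
    - {"tx": 0.001, "ty": 0, "tz": -0.025, "roll": 0, "gripper": 0}
    - {"tx": 0.001, "ty": 0, "tz": -0.051, "roll": 0, "gripper": 0.4}
    - {"tx": 0.001, "ty": 0, "tz": -0.052, "roll": 0, "gripper": 1}
    - {"tx": 0.001, "ty": 0, "tz": -0.053, "roll": 0, "gripper": 1}
    - {"tx": 0.001, "ty": 0, "tz": -0.053, "roll": 0, "gripper": 1}

```text
t: 25.85
ee_pos: [0.4862, -0.0919, 0.1466]
eef_rot: [-0.019, 1.0, -0.022, -0.004]
ft_force: [-1.1, -0.8, -10.9]
grip_width: 0.0103
```

```bash
python3 o.py near 0.1,0.2,0.25,0.3,0.4,0.5
```

```text
t25.85 p [ 0.4862 -0.0919  0.1466] yaw-2.5 tilt 0.039 F [ -1.15  -0.78 -10.87] M [-0.241  0.299 -0.05 ] w0.0103 q7 -1.32
 dir -1.1 r 0.0347 Mscrew -0.077 (F part -0.028)
 {"tx": -0.0002, "ty": -0.0035, "roll": -0.100}
 {"tx": -0.0008, "ty": -0.0069, "roll": -0.200}
 {"tx": -0.0012, "ty": -0.0086, "roll": -0.250}
 {"tx": -0.0017, "ty": -0.0102, "roll": -0.300}
 {"tx": -0.0030, "ty": -0.0135, "roll": -0.400}
 {"tx": -0.0046, "ty": -0.0166, "roll": -0.500}
```

Emit:
arm_command:
  deltas:
    - {"tx": 0, "ty": -0.0035, "tz": 0.0, "roll": -0.1, "gripper": 1}
    - {"tx": -0.0005, "ty": -0.0069, "tz": -0.0002, "roll": -0.2, "gripper": 1}
    - {"tx": -0.0012, "ty": -0.0102, "tz": -0.0003, "roll": -0.3, "gripper": 1}

```text
t: 26.22
ee_pos: [0.4847, -0.1016, 0.1464]
eef_rot: [-0.02, 0.985, -0.172, -0.002]
ft_force: [-2.7, 1.4, -7.9]
grip_width: 0.0102
```

```bash
python3 o.py near 0.05,0.1,0.15,0.2,0.25,0.3,0.4,0.5
```

```text
t26.23 p [ 0.4847 -0.1016  0.1464] yaw-19.8 tilt 0.040 F [-2.71  1.38 -7.91] M [0.188 0.466 0.284] w0.0102 q7 -1.61
 dir -17.4 r 0.0347 Mscrew 0.301 (F part 0.018)
 {"tx": -0.0006, "ty": -0.0016, "roll": -0.050}
 {"tx": -0.0012, "ty": -0.0033, "roll": -0.100}
 {"tx": -0.0019, "ty": -0.0048, "roll": -0.150}
 {"tx": -0.0027, "ty": -0.0064, "roll": -0.200}
 {"tx": -0.0036, "ty": -0.0079, "roll": -0.250}
 {"tx": -0.0045, "ty": -0.0093, "roll": -0.300}
 {"tx": -0.0067, "ty": -0.0121, "roll": -0.400}
 {"tx": -0.0090, "ty": -0.0146, "roll": -0.500}
```

Emit:
arm_command:
  deltas:
    - {"tx": -0.001, "ty": -0.0033, "tz": -0.0003, "roll": -0.1, "gripper": 1}
    - {"tx": -0.0025, "ty": -0.0064, "tz": -0.0005, "roll": -0.2, "gripper": 1}
    - {"tx": -0.0034, "ty": -0.0079, "tz": -0.0006, "roll": -0.25, "gripper": 1}

```text
t: 26.6
ee_pos: [0.4813, -0.109, 0.1463]
eef_rot: [-0.021, 0.956, -0.294, 0.001]
ft_force: [-2.4, 1.1, -5.7]
grip_width: 0.0106
```

```bash
python3 o.py near 0.05,0.1,0.15,0.2,0.25,0.3,0.4,0.5
```

```text
t26.60 p [ 0.4813 -0.109   0.1463] yaw-34.1 tilt 0.042 F [-2.35  1.1  -5.74] M [0.184 0.506 0.45 ] w0.0106 q7 -1.87
 dir -30.8 r 0.0347 Mscrew 0.441 (F part -0.009)
 {"tx": -0.0009, "ty": -0.0015, "roll": -0.050}
 {"tx": -0.0019, "ty": -0.0029, "roll": -0.100}
 {"tx": -0.0030, "ty": -0.0043, "roll": -0.150}
 {"tx": -0.0041, "ty": -0.0056, "roll": -0.200}
 {"tx": -0.0053, "ty": -0.0068, "roll": -0.250}
 {"tx": -0.0066, "ty": -0.0080, "roll": -0.300}
 {"tx": -0.0093, "ty": -0.0102, "roll": -0.400}
 {"tx": -0.0122, "ty": -0.0121, "roll": -0.500}
```

Emit:
arm_command:
  deltas:
    - {"tx": -0.0018, "ty": -0.0029, "tz": -0.0003, "roll": -0.1, "gripper": 1}
    - {"tx": -0.0038, "ty": -0.0056, "tz": -0.0005, "roll": -0.2, "gripper": 1}
    - {"tx": -0.005, "ty": -0.0068, "tz": -0.0006, "roll": -0.25, "gripper": 1}

```text
t: 26.98
ee_pos: [0.4763, -0.1153, 0.1462]
eef_rot: [-0.021, 0.912, -0.41, 0.003]
ft_force: [-2.1, 0.4, -4.8]
grip_width: 0.0107
```

```bash
python3 o.py near 0.05,0.1,0.15,0.2,0.25,0.3,0.4,0.5
```

```text
t26.98 p [ 0.4763 -0.1153  0.1462] yaw-48.4 tilt 0.043 F [-2.09  0.38 -4.75] M [0.218 0.525 0.61 ] w0.0107 q7 -2.15
 dir -44.2 r 0.0346 Mscrew 0.569 (F part -0.041)
 {"tx": -0.0012, "ty": -0.0012, "roll": -0.050}
 {"tx": -0.0025, "ty": -0.0024, "roll": -0.100}
 {"tx": -0.0039, "ty": -0.0034, "roll": -0.150}
 {"tx": -0.0053, "ty": -0.0044, "roll": -0.200}
 {"tx": -0.0067, "ty": -0.0054, "roll": -0.250}
 {"tx": -0.0082, "ty": -0.0062, "roll": -0.300}
 {"tx": -0.0113, "ty": -0.0077, "roll": -0.400}
 {"tx": -0.0146, "ty": -0.0089, "roll": -0.500}
```

Emit:
arm_command:
  deltas:
    - {"tx": -0.0012, "ty": -0.0012, "tz": -0.0003, "roll": -0.05, "gripper": 1}
    - {"tx": -0.0025, "ty": -0.0024, "tz": -0.0004, "roll": -0.1, "gripper": 1}
    - {"tx": -0.0038, "ty": -0.0034, "tz": -0.0005, "roll": -0.15, "gripper": 1}

```text
t: 27.35
ee_pos: [0.4725, -0.1185, 0.1462]
eef_rot: [-0.021, 0.879, -0.477, 0.005]
ft_force: [-2.0, 1.3, -5.3]
grip_width: 0.0104
```

```bash
python3 o.py near 0.05,0.1
```

```text
t27.35 p [ 0.4725 -0.1185  0.1462] yaw-57.0 tilt 0.044 F [-2.01  1.31 -5.26] M [0.081 0.415 0.716] w0.0104 q7 -2.32
 dir -52.4 r 0.0345 Mscrew 0.688 (F part -0.027)
 {"tx": -0.0014, "ty": -0.0010, "roll": -0.050}
 {"tx": -0.0028, "ty": -0.0020, "roll": -0.100}
```

Emit:
arm_command:
  deltas:
    - {"tx": 0, "ty": 0, "tz": 0, "roll": 0, "gripper": 0}
    - {"tx": 0, "ty": 0, "tz": 0.01, "roll": 0, "gripper": 0}
    - {"tx": 0, "ty": 0, "tz": 0.06, "roll": 0.12, "gripper": 0}
    - {"tx": 0.012, "ty": 0.015, "tz": 0.068, "roll": 0.3, "gripper": 0}
    - {"tx": 0.028, "ty": 0.035, "tz": 0.068, "roll": 0.48, "gripper": 0}
    - {"tx": 0.045, "ty": 0.055, "tz": 0.068, "roll": 0.66, "gripper": 0}
    - {"tx": 0.06, "ty": 0.075, "tz": 0.068, "roll": 0.84, "gripper": 0}
    - {"tx": 0.075, "ty": 0.095, "tz": 0.068, "roll": 1.02, "gripper": 0}
    - {"tx": 0.09, "ty": 0.112, "tz": 0.068, "roll": 1.2, "gripper": 0}
    - {"tx": 0.103, "ty": 0.128, "tz": 0.068, "roll": 1.38, "gripper": 0}
    - {"tx": 0.113, "ty": 0.14, "tz": 0.068, "roll": 1.56, "gripper": 0}
    - {"tx": 0.118, "ty": 0.148, "tz": 0.068, "roll": 1.74, "gripper": 0}

```text
t: 28.85
ee_pos: [0.5921, 0.0305, 0.2157]
eef_rot: [-0.016, 0.93, 0.367, -0.012]
ft_force: [-0.4, -0.8, 0.3]
grip_width: 0.0426
```

```bash
python3 w.py left w10
```

```text
t28.85 p [0.5921 0.0305 0.2157] yaw43.1 tilt 0.041 F [-0.38 -0.82  0.34] M [-0.006 -0.081  0.035] w0.0426 q7 -0.68
 dir 54.0 r 0.0380 Mscrew 0.029 (F part -0.007)
far [451.3 279.9]
left [267. 259.]
near [250.4 389.5]
right [402.6 405.8]
t28.90 p [0.5925 0.0321 0.2156] yaw43.5 tilt 0.041 F [0.01 1.93 1.09] M [ 0.104 -0.07   0.031] w0.0425 q7 -0.68
 dir 54.8 r 0.0396 Mscrew 0.075 (F part 0.044)
```

View pics/w10.png

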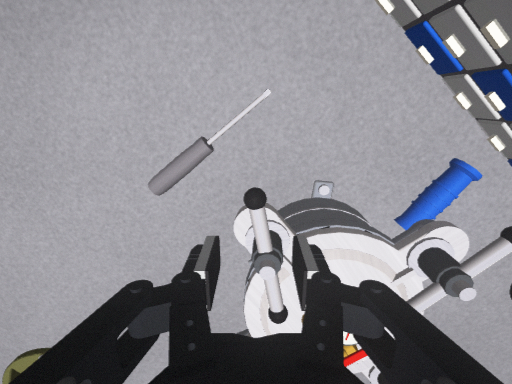

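Emit:
arm_command:
  deltas:
    - {"tx": -0.001, "ty": -0.002, "tz": -0.01, "roll": 0.14, "gripper": 0}
    - {"tx": -0.0015, "ty": -0.003, "tz": -0.04, "roll": 0.14, "gripper": 0}
    - {"tx": -0.0015, "ty": -0.003, "tz": -0.066, "roll": 0.14, "gripper": 0.4}
    - {"tx": -0.0015, "ty": -0.003, "tz": -0.067, "roll": 0.14, "gripper": 1}
    - {"tx": -0.0015, "ty": -0.003, "tz": -0.0685, "roll": 0.14, "gripper": 1}
    - {"tx": -0.0015, "ty": -0.003, "tz": -0.0685, "roll": 0.14, "gripper": 1}

```text
t: 29.65
ee_pos: [0.5902, 0.029, 0.1475]
eef_rot: [-0.016, 0.9, 0.435, -0.014]
ft_force: [-4.3, -0.2, -3.3]
grip_width: 0.0104
```

```bash
python3 o.py left 0.03,0.06,0.1,0.15,0.2
```

```text
t29.65 p [0.5902 0.029  0.1475] yaw51.6 tilt 0.043 F [-4.27 -0.2  -3.33] M [-0.138  0.83   0.357] w0.0104 q7 -0.51
 dir 55.0 r 0.0357 Mscrew 0.478 (F part 0.121)
 {"tx": 0.0009, "ty": -0.0006, "roll": -0.030}
 {"tx": 0.0017, "ty": -0.0013, "roll": -0.060}
 {"tx": 0.0028, "ty": -0.0022, "roll": -0.100}
 {"tx": 0.0041, "ty": -0.0034, "roll": -0.150}
 {"tx": 0.0054, "ty": -0.0047, "roll": -0.200}
```

Emit:
arm_command:
  deltas:
    - {"tx": 0.0009, "ty": -0.0006, "tz": -0.0002, "roll": -0.03, "gripper": 1}
    - {"tx": 0.0017, "ty": -0.0013, "tz": -0.0003, "roll": -0.06, "gripper": 1}

```text
t: 29.9
ee_pos: [0.5916, 0.028, 0.1475]
eef_rot: [-0.017, 0.913, 0.407, -0.014]
ft_force: [-4.4, 0.1, -2.3]
grip_width: 0.0102
```

```bash
python3 o.py left 0.03,0.06,0.1,0.15,0.2
```

```text
t29.90 p [0.5916 0.028  0.1475] yaw48.0 tilt 0.044 F [-4.43  0.14 -2.26] M [0.041 0.927 0.48 ] w0.0102 q7 -0.56
 dir 52.1 r 0.0357 Mscrew 0.608 (F part 0.128)
 {"tx": 0.0008, "ty": -0.0007, "roll": -0.030}
 {"tx": 0.0017, "ty": -0.0014, "roll": -0.060}
 {"tx": 0.0027, "ty": -0.0023, "roll": -0.100}
 {"tx": 0.0040, "ty": -0.0036, "roll": -0.150}
 {"tx": 0.0052, "ty": -0.0049, "roll": -0.200}
```

Emit:
arm_command:
  deltas:
    - {"tx": 0.0008, "ty": -0.0007, "tz": -0.0002, "roll": -0.03, "gripper": 1}
    - {"tx": 0.0017, "ty": -0.0014, "tz": -0.0003, "roll": -0.06, "gripper": 1}

```text
t: 30.15
ee_pos: [0.5933, 0.0267, 0.1475]
eef_rot: [-0.018, 0.925, 0.378, -0.013]
ft_force: [-5.0, 0.2, -1.0]
grip_width: 0.0108
```

```bash
python3 o.py left
```

```text
t30.15 p [0.5933 0.0267 0.1475] yaw44.5 tilt 0.044 F [-4.96  0.23 -1.05] M [0.029 1.028 0.537] w0.0108 q7 -0.61
 dir 48.7 r 0.0358 Mscrew 0.676 (F part 0.139)
```

Emit:
arm_command:
  deltas:
    - {"tx": 0, "ty": 0, "tz": 0, "roll": 0, "gripper": 0}
    - {"tx": 0, "ty": 0, "tz": 0.01, "roll": 0, "gripper": 0}
    - {"tx": 0, "ty": 0, "tz": 0.06, "roll": 0, "gripper": 0}
    - {"tx": -0.01, "ty": -0.03, "tz": 0.068, "roll": -0.06, "gripper": 0}
    - {"tx": -0.025, "ty": -0.08, "tz": 0.068, "roll": -0.12, "gripper": 0}
    - {"tx": -0.042, "ty": -0.132, "tz": 0.068, "roll": -0.18, "gripper": 0}
    - {"tx": -0.06, "ty": -0.185, "tz": 0.068, "roll": -0.24, "gripper": 0}
    - {"tx": -0.073, "ty": -0.23, "tz": 0.068, "roll": -0.27, "gripper": 0}
    - {"tx": -0.08, "ty": -0.25, "tz": 0.064, "roll": -0.27, "gripper": 0}
    - {"tx": -0.08, "ty": -0.2525, "tz": 0.05, "roll": -0.27, "gripper": 0}

```text
t: 31.4
ee_pos: [0.5127, -0.2292, 0.1983]
eef_rot: [-0.018, 0.969, 0.247, -0.009]
ft_force: [0.5, 0.5, -0.9]
grip_width: 0.0428
```

```bash
python3 w.py right w11
```

```text
t31.40 p [ 0.5127 -0.2292  0.1983] yaw28.7 tilt 0.041 F [ 0.48  0.54 -0.95] M [-0.062 -0.071 -0.006] w0.0428 q7 -0.45
 dir -147.0 r 0.0362 Mscrew -0.013 (F part -0.007)
far [ 200.1 -118.9]
left [-73.3 -55.3]
near [ 42.4 206.5]
right [253.1 176.1]
t31.45 p [ 0.5122 -0.2267  0.1956] yaw28.8 tilt 0.045 F [-0.06  1.73 -0.2 ] M [0.006 0.059 0.034] w0.0425 q7 -0.45
 dir -150.8 r 0.0353 Mscrew -0.021 (F part -0.054)
```

View pics/w11.png

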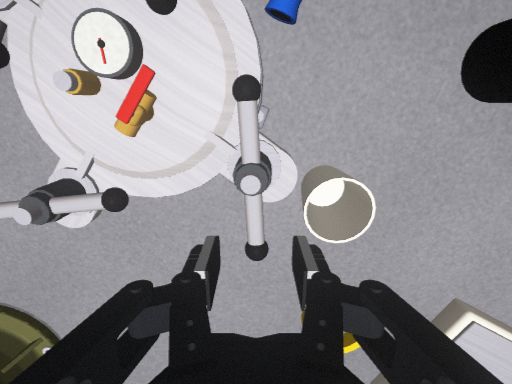

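Emit:
arm_command:
  deltas:
    - {"tx": 0.001, "ty": 0.001, "tz": -0.024, "roll": 0, "gripper": 0}
    - {"tx": 0.001, "ty": 0.001, "tz": -0.047, "roll": 0, "gripper": 0.4}
    - {"tx": 0.001, "ty": 0.001, "tz": -0.048, "roll": 0, "gripper": 1}
    - {"tx": 0.001, "ty": 0.001, "tz": -0.0495, "roll": 0, "gripper": 1}
    - {"tx": 0.001, "ty": 0.001, "tz": -0.0495, "roll": 0, "gripper": 1}

```text
t: 32.08
ee_pos: [0.5132, -0.2249, 0.1454]
eef_rot: [-0.02, 0.968, 0.25, -0.011]
ft_force: [2.9, -2.5, -14.7]
grip_width: 0.0104
```

```bash
python3 o.py right 0.03,0.06,0.1,0.15,0.2
```

```text
t32.08 p [ 0.5132 -0.2249  0.1454] yaw28.9 tilt 0.045 F [  2.88  -2.5  -14.66] M [-0.559 -0.691  0.4  ] w0.0104 q7 -0.41
 dir -152.7 r 0.0335 Mscrew 0.518 (F part 0.119)
 {"tx": -0.0004, "ty": 0.0009, "roll": -0.030}
 {"tx": -0.0009, "ty": 0.0018, "roll": -0.060}
 {"tx": -0.0014, "ty": 0.0031, "roll": -0.100}
 {"tx": -0.0020, "ty": 0.0046, "roll": -0.150}
 {"tx": -0.0025, "ty": 0.0062, "roll": -0.200}
```

Emit:
arm_command:
  deltas:
    - {"tx": -0.0004, "ty": 0.0009, "tz": 0, "roll": -0.03, "gripper": 1}
    - {"tx": -0.0008, "ty": 0.0018, "tz": -0.0002, "roll": -0.06, "gripper": 1}

```text
t: 32.33
ee_pos: [0.5123, -0.2232, 0.1453]
eef_rot: [-0.02, 0.975, 0.219, -0.011]
ft_force: [2.2, -3.7, -9.9]
grip_width: 0.0107
```

```bash
python3 o.py right 0.03,0.06,0.1,0.15,0.2
```

```text
t32.33 p [ 0.5123 -0.2232  0.1453] yaw25.4 tilt 0.045 F [ 2.16 -3.7  -9.9 ] M [-0.659 -0.389  0.497] w0.0107 q7 -0.47
 dir -156.0 r 0.0336 Mscrew 0.641 (F part 0.143)
 {"tx": -0.0004, "ty": 0.0009, "roll": -0.030}
 {"tx": -0.0008, "ty": 0.0019, "roll": -0.060}
 {"tx": -0.0012, "ty": 0.0031, "roll": -0.100}
 {"tx": -0.0017, "ty": 0.0047, "roll": -0.150}
 {"tx": -0.0021, "ty": 0.0064, "roll": -0.200}
```

Emit:
arm_command:
  deltas:
    - {"tx": 0, "ty": 0, "tz": 0, "roll": 0, "gripper": 0}
    - {"tx": 0, "ty": 0, "tz": 0.005, "roll": 0, "gripper": 0}
    - {"tx": 0, "ty": 0, "tz": 0.05, "roll": 0, "gripper": 0}
    - {"tx": 0, "ty": -0.01, "tz": 0.1, "roll": 0, "gripper": 0}
    - {"tx": 0, "ty": -0.05, "tz": 0.14, "roll": 0, "gripper": 0}
    - {"tx": 0, "ty": -0.1, "tz": 0.15, "roll": 0, "gripper": 0}
    - {"tx": 0, "ty": -0.15, "tz": 0.15, "roll": 0, "gripper": 0}
    - {"tx": 0, "ty": -0.18, "tz": 0.15, "roll": 0, "gripper": 0}
    - {"tx": 0, "ty": -0.18, "tz": 0.15, "roll": 0, "gripper": 0}
    - {"tx": 0, "ty": -0.18, "tz": 0.15, "roll": 0, "gripper": 0}

```text
t: 33.58
ee_pos: [0.5128, -0.4024, 0.296]
eef_rot: [-0.02, 0.975, 0.22, -0.01]
ft_force: [0.4, 0.4, 0.1]
grip_width: 0.0425
```

```bash
python3 - <<'E'
from h import *
from rig import manip
st(manip.observe())
a=cv2.imread("pics/top0.png");b,_=manip.snapshot("top");s,_=manip.snapshot("scene")
cv2.imwrite("pics/top9.png",b);cv2.imwrite("pics/scene9.png",s)
x=np.hstack([cv2.resize(i[90:260,90:410],None,fx=1.25,fy=1.25) for i in(a,b)])
s0=cv2.imread("pics/scene0.png");y=np.hstack([cv2.resize(i[100:270,140:380],None,fx=1.66,fy=1.66) for i in(s0,s)])
w=min(x.shape[1],y.shape[1]);cv2.imwrite("pics/cmp.png",np.vstack([x[:,:w],y[:,:w]]))
E
```

```text
t33.58 p [ 0.5128 -0.4024  0.296 ] yaw25.4 tilt 0.045 F [0.38 0.45 0.08] M [ 0.01  -0.029  0.034] w0.0425 q7 -0.20
```

View pics/cmp.png

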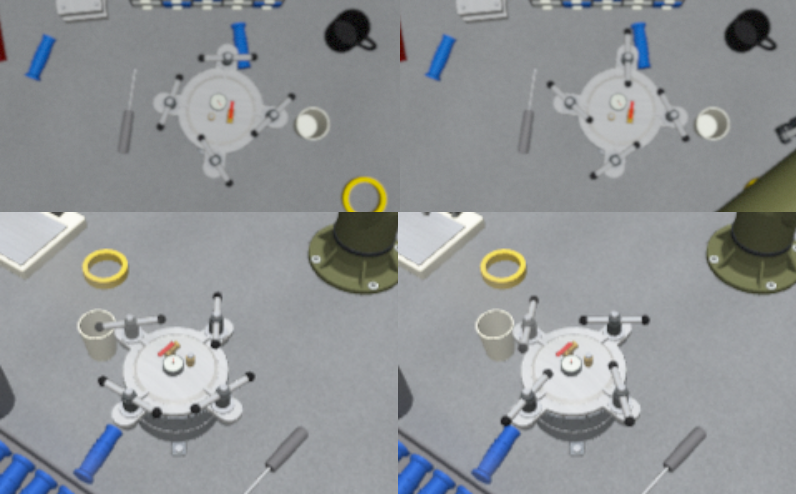

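```bash
python3 -c "
from rig import manip
print(manip.hand_in())"
```

```text
the job is handed in; nothing more can be done
None
```

The pot is closed and the job is handed in at about 33.7 s of the 72 s allowed. No verdict came back, and I did not re-check the far and near screws at the end.

I gripped each T-handle's bar and turned it clockwise. The moment came from the wrist force and moment readings, which scatter by about ±0.05 N m. Handle numbers could not be told from the pictures, so I name the screws by where they stand seen from the robot:

| Pass | Left | Right | Far | Near |
|---|---|---|---|---|
| Snug (N m) | 0.23 | 0.19 | 0.19 | 0.24 |
| Firm (N m) | 0.71 | about 0.67 | about 0.65 | 0.69 |
| Top-up (N m) | 0.68 | 0.64 | – | – |

- **Order:** left, right, far, near in both passes.
- **Unread turns:** right last read 0.65 and far 0.63. Each then got one more small turn as I let go, with no reading after it.
- **Top-up:** going back to the left and right screws, I read about 0.48 and 0.52 N m while gripping, before turning, so I took both up again. That may have eased far and near slightly.
- **Overtightening:** no reading came near 1.1 N m.

Before-and-after pictures from both fixed cameras show the lid unshifted. The sleeves, screwdriver and cup were where they started. The arm hid the yellow tape from the top camera, but the other camera showed it in place. The gripper was clear of everything when I handed in.

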